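Clip the oilstone on the gauge shuttle, run it over, and free it

ROBOT

A 6-joint arm with a two-finger parallel gripper is mounted at the origin on a cart in front of the work surface, level with it; the furniture and walls round the work are solid. World frame = base frame: x ahead of the robot, y to its left, z up, the work surface at z = 0. Lengths are in m, angles in rad, forces in N, time in s.
With the tool pointing down it reaches from about 0.35 to 0.975 m from the base axis. Payload 4.9 kg.
Tool frame: the origin (TCP) lies midway between the tips of the shut fingers; the grasp point (between the pads) lies ctrl.grip_point_offset behind it (ctrl.grip_point_offset is the distance from the TCP to the grasp point, in m); x points along the fingers, y is the direction in which the jaws open and shut, and the axes are right-handed (so a half turn about x gives the same grasp; the last joint's range is limited). The gripper opens to 85 mm and grips with 20 to 120 N. Pads are 22 mm wide; open, the fingers measure 114 mm over their backs; the gripper's body (76 mm by 85 mm) begins 54 mm behind the grasp point. The pads swing forward as they close: fully open they stand 13 mm farther back than shut.
Start: joints at [-1.343, 0.053, 1.613, -0, 1.476, -0.119], TCP at [0.212, -0.588, 0.231] pointing down, gripper open.
Joint ranges: [-3.01, 3.01], [-1.01, 2.22], [0.06, 2.58], [-1.02, 4.17], [0.09, 2.62], [-3.14, 3.14]. Speed limits (rad/s): [2.57, 2.57, 3.14, 3.14, 3.14, 3.14].

INTERFACE

Orientations are given as a rotation vector (axis times angle).
In Python, from station import ctrl gives the robot as it stands. The module is installed in compiled form; this text tells all that it offers.
- The arm moves only by the tool drive_tool, never from a script. Its argument "commands" is text: rows parted by semicolons, each of 5 numbers parted by spaces: the closure, from -1 (fully open) to 1 (shut), so that 0 is half open, then the shift along the tool's x, y, z in units of 40 mm (1.0 is 40 mm), then the turn about the tool's x in units of 5 degrees (1.0 is 5 degrees). A call has 1 to 8 rows; each row is the pose to reach, as a shift and turn from the pose commanded when the call began, along the tool's axes at that moment; what a row does not reach only later rows make up. A row lasts 1/12 s, in which the tool goes at most 41.7 mm and 7.16 degrees, less where a joint would pass 70% of its speed; a pose out of reach is approached as far as the arm can. A call with a gripper value outside its range is refused whole. The fingers move at their own pace and stop on an object; "newtons" is the grip in N (left out, the last holds). Time passes only in rows, so rows that repeat a pose let the fingers close. It gives the time, the measured TCP pose, the force and the opening at its end, in the units of the state.
- ctrl.get_obs(): the state, without advancing time (a new reading comes with each control period).
- ctrl.get_image(name): name is "scene" or "side" or "wrist"; returns (picture, depth): 400x640x3 uint8, blue, green, red; 400x640 float32, m along the optical axis (not along the pixel's ray), 0 where there is no reading.
- ctrl.camera_info(name): a dict with "K" (3x3 intrinsics, pixels), "T" (4x4, takes a point from camera to world coordinates). Camera axes: x right, y down, z forward; pixel columns grow to the right and rows downward; lengths in m; the calibration is good to about 2 mm. A picture is of the moment at which its call begins: read the wrist's pose just before it. camera_info takes no time and is no camera call; for the wrist camera it gives the pose at the moment of the call.
- ctrl.finish_job(): hands the job in, once; it reports no verdict.
The state is a dict: "t": time; "q": joint angles; "dq": joint speeds; "effort": joint torques, N m; "tool_pos": TCP position; "tool_rot": TCP orientation; "contact_force": force on the tool from outside, world axes, zero at the start; "wrist_torque": the same for the moment, N m; "opening": finger opening in m.
Only numpy, scipy, OpenCV 4.12 (cv2) and the standard library are available. Lean on these libraries where they do the work, as an engineer would, in place of code of your own. Each camera call takes 0.05 s, during which the arm holds its last target.

TASK

Swing the spring clip by its red knob up over the edge of the oilstone until you feel it press lightly on its rubber stop, without forcing it. With the clip still on the stone, slide the carriage by its black post all the way left to the dial-gauge end. There swing the clip back off the stone to about where it was parked and let go, leaving the stone lying in its seat and the other things on the bench alone.

Things in the scene. Friction and masses are not known exactly. Their poses are not given: they have to be found in the camera images.
- shuttle: Fixed base: dark steel plate 112 x 232 x 8 mm on the bench, two rails, a low grey block at each end; origin on the bench under the rails' middle. Its +y runs along the rails to the dial-gauge end (the robot's left), +x away from the robot, turned by the base's yaw (0.4 to 0.8 rad clockwise). The dial gauge behind the left end is 38 mm high.
- carriage (a joint): Travel of the aluminium carriage (plate 98 x 140 mm, its top 24 mm above the bench) along the rails, m: 0 at the right-hand end (start), 0.060 at the hard stop of the left-hand, dial-gauge end. About 5 N of friction holds it where it is left.
- handle (a point): Top centre of the upright black post on the carriage, 12 mm thick, rising 44 mm above the carriage top (68 mm above the bench). Push it sideways, or take it from above, to slide the carriage. With the clip on the stone there is free room above the plate on the post's right-hand (-y) side.
- pivot (a point): Axis of the clip's pivot screw at the level of the carriage top, 24 mm above the bench; hub and brass screw head rise 28 mm above it. Axes as the shuttle base. In those axes the nest lies 35.5 mm further in x and 40 mm further in y.
- clip (a joint): Swing of the clip, rad: 0 parked, growing clockwise seen from above. At about 0.95 the toe meets the stone and climbs 1.5 mm (4 to 11 N at the knob, then less); from 1.07 it lies on top, 1 to 5 N move it on. Somewhere between 1.13 and 1.57 the tail meets the rubber stop, set differently each time and not measured: feel for it. Friction holds the clip where it is left.
- knob (a point): Top centre of the upright red knob on the clip's blade, 10 mm thick, 28 mm tall, its top 73 mm above the bench, its foot at 45 mm, 38 mm from the pivot axis, round which it moves. The blade must be free to rise 2 mm: push or loosely cage the knob sideways, do not press down or grip hard.
- blade: The clip's spring blade, 13 mm wide, 58 mm long, steel, with a round toe ball 12 mm thick under its end and the red knob on it. Origin on the pivot axis, 42 mm above the bench; its y axis runs along the blade from pivot to toe. Its spring presses the toe down with about 3 N.
- toe (a point): Underside of the toe ball, 52 mm from the pivot axis, 36 mm above the bench while the clip is off the stone.
- stop_block: Dark block on the carriage with the brass stop screw, whose rubber tip stands 26 mm from the pivot axis in the way of the clip's tail. The rubber gives only 1 mm per 9 N. A light press is 2 to 12 N on the rubber; 1 N at the knob beyond what moves the clip makes about 1.5 N there. Origin at the block's foot; it does not show the screw's setting.
- stone: Brown oilstone, 25 x 75 x 13.5 mm, 140 g, loose; origin at the centre of its underside, long side along y. It lies on the carriage before a steel fence, between two end lips, open at the front, where the clip comes from.
- nest (a point): Middle of the stone's seat on the carriage top, where the stone's origin lies when it rests against the fence; 24 mm above the bench. Axes as the shuttle base.
- alu_block: Bystander: polished aluminium block, 92 x 74 x 55 mm, origin at the centre of its underside; leave alone.
- tap_wrench: Bystander: steel T tap wrench, 78 x 90 x 18 mm, lying on the bench; leave alone.
- dowel: Bystander: plain steel dowel pin, 10 mm thick, 45 mm long, lying on the bench; leave alone.
Not all that is in view belongs to the job. There is more than one size of the stone; the job needs the smaller.

How it is judged:
On the way, in this order (a step that is already met when the one before it is completed fails the run):
1. the clip lies on the stone and presses its rubber stop with more than 2 N, the carriage still at the right-hand end (value of joint clip above 1.05 rad and contact force between blade and stone above 0.5 N and contact force between clip and stop_block above 2 N and value of joint carriage below 0.012 m), for 0.2 s.
2. the carriage is at the dial-gauge end, within 4 mm, with the clip still on the stone (value of joint clip above 1.05 rad and contact force between blade and stone above 0.5 N and value of joint carriage above 0.056 m), for 0.2 s.
At the end, for the whole second after the job is handed in: The carriage is within 6 mm of the dial-gauge end (joint above 0.054 m), the clip is swung clear (below 0.55 rad), and the stone lies flat in its seat (within 4 mm along x, 5 mm along y, 3 mm in height of the nest), all at rest (value of joint carriage above 0.054 m and value of joint clip below 0.55 rad and x of stone in the frame of nest between -0.004 and 0.004 m and y of stone in the frame of nest between -0.005 and 0.005 m and z of stone in the frame of nest between -0.003 and 0.003 m and linear speed of stone below 0.01 m/s and linear speed of blade below 0.02 m/s); the robot touches nothing.
It fails at once if the clip is forced against its rubber stop (more than 14 N) (contact force between clip and stop_block above 14 N).
It fails at once if the clip is pressed or jammed onto the stone with more than 20 N (contact force between blade and stone above 20 N).
It fails at once if the carriage travels with the clip off the stone (value of joint carriage between 0.015 and 0.05 m and value of joint clip below 0.85 rad).
It fails at once if the stone leaves its seat (not (x of stone in the frame of nest between -0.006 and 0.006 m and y of stone in the frame of nest between -0.007 and 0.007 m and z of stone in the frame of nest between -0.005 and 0.005 m)).
It fails at once if a bystander is moved by more than 15 mm (distance of any of alu_block, tap_wrench, dowel from where it was at the start of the episode above 0.015 m).
It also fails if it takes over 72 s, if anything falls off the work surface, if the arm or the gripper's body presses on something with over 40 N, if the wrist force passes 120 N, or if a joint passes its speed limit or range.

## Working session

There is one attempt and no reset: what is moved stays moved. The work goes in short steps, Python scripts to look and compute and a tool call to move; the robot and the scene stay as the last step left them, time stands still between calls to the robot, and variables do not carry over. Pictures are saved under pics/ and viewed, and the job is handed in when it is done.

Besides the shell and the picture viewer there is one more tool, called after ">>>" as name(argument=value, ...) on one line, values as JSON. drive_tool: Moves the arm, as the interface text tells. Its arguments: {"type":"object","properties":{"commands":{"type":"string"},"newtons":{"type":"number"}},"required":["commands"]}

```bash
mkdir -p pics; ls; python3 - <<'E'
from station import ctrl
import cv2,numpy as np
o=ctrl.get_obs()
print({k:np.round(v,3) for k,v in o.items()}, ctrl.grip_point_offset)
for n in ["scene","side","wrist"]:
    i=ctrl.camera_info(n); p,d=ctrl.get_image(n)
    cv2.imwrite(f"pics/{n}0.png",p); np.savez(f"{n}0.npz",p=p,d=d,K=i["K"],T=i["T"])
    print(n,np.round(i["K"],1).tolist(),np.round(i["T"],3).tolist())
E
```

```text
pics
{'t': np.float64(0.0), 'q': array([-1.343,  0.053,  1.614, -0.   ,  1.476, -0.119]), 'dq': array([ 0.   ,  0.   , -0.001,  0.   ,  0.001,  0.   ]), 'effort': array([-1.0000e-03, -3.9368e+01, -3.7018e+01, -0.0000e+00,  7.0000e-03,
        0.0000e+00]), 'tool_pos': array([ 0.212, -0.587,  0.23 ]), 'tool_rot': array([ 2.034,  0.358, -2.034]), 'contact_force': array([-0.127,  0.135,  0.312]), 'wrist_torque': array([ 0.036, -0.025,  0.084]), 'opening': np.float64(0.085)} 0.0187
scene [[478.6, 0.0, 322.6], [0.0, 478.6, 203.3], [0.0, 0.0, 1.0]] [[0.829, 0.411, -0.379, 1.068], [0.56, -0.602, 0.57, -1.029], [0.006, -0.684, -0.729, 0.965], [0.0, 0.0, 0.0, 1.0]]
side [[514.4, 0.0, 315.1], [0.0, 514.4, 198.2], [0.0, 0.0, 1.0]] [[-1.0, -0.024, -0.003, 0.6], [-0.008, 0.422, -0.907, 0.655], [0.023, -0.906, -0.422, 0.551], [0.0, 0.0, 0.0, 1.0]]
wrist [[313.7, 0.0, 316.7], [0.0, 313.7, 196.0], [0.0, 0.0, 1.0]] [[0.339, -0.908, -0.246, 0.275], [-0.941, -0.328, -0.086, -0.565], [-0.002, 0.261, -0.965, 0.373], [0.0, 0.0, 0.0, 1.0]]
```

View pics/scene0.png

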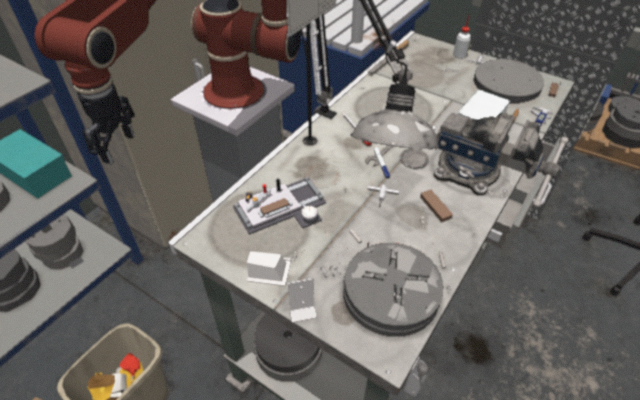

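View pics/side0.png

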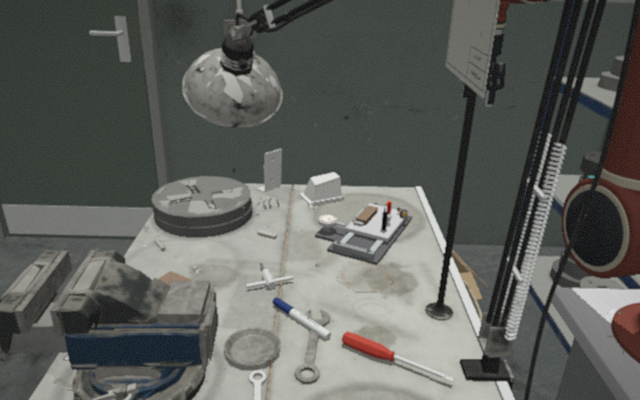

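View pics/wrist0.png

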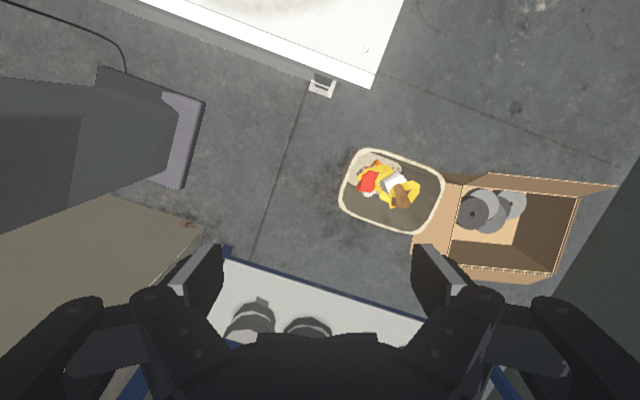

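The shuttle is at about (278,203) in the scene view and (375,230) in the side view. Next I'll enlarge both crops.

```bash
python3 - <<'E'
import cv2,numpy as np
a=cv2.imread("pics/scene0.png")[165:245,220:340]; b=cv2.imread("pics/side0.png")[185:275,300:430]
a=cv2.resize(a,(780,520),interpolation=cv2.INTER_CUBIC);b=cv2.resize(b,(780,540),interpolation=cv2.INTER_CUBIC)
cv2.imwrite("pics/sc1.png",a);cv2.imwrite("pics/sd1.png",b)
E
```

```text
(no output)
```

View pics/sc1.png

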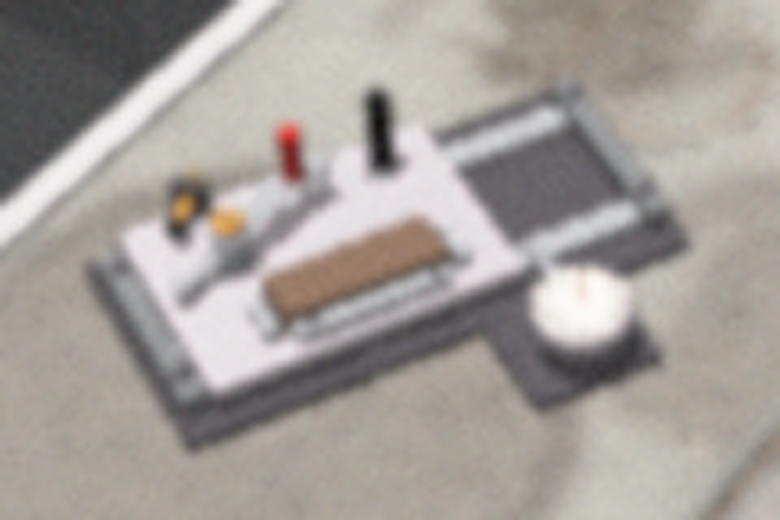

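View pics/sd1.png

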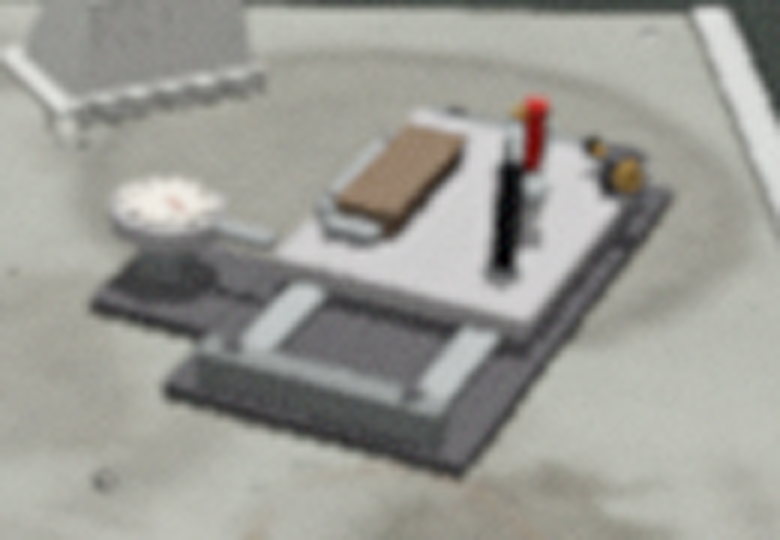

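```bash
cat > h.py <<'E'
import numpy as np
def ray(K,T,px,z):
    d=T[:3,:3]@np.linalg.solve(K,[px[0],px[1],1.]); o=T[:3,3]
    return o+d*(z-o[2])/d[2]
def project(K,T,P):
    c=T[:3,:3].T@(np.asarray(P)-T[:3,3]); u=K@c; return u[:2]/u[2]
E
python3 - <<'E'
import numpy as np
from h import *
s=np.load("scene0.npz"); d=np.load("side0.npz")
S=lambda x,y:(220+x/6.5,165+y/6.5); D=lambda x,y:(300+x/6,185+y/6)
for n,p,z in [("knob",(288,130),.073),("post",(378,93),.068),("screw",(228,222),.052),("cNL",(425,125),.024),("cFL",(520,270),.024),("cFR",(215,390),.024),("cNR",(122,235),.024),("stone a",(270,290),.0375),("stone b",(445,240),.0375),("blk",(185,190),.045)]:
    print("scene",n,np.round(ray(s["K"],s["T"],S(*p),z),4))
for n,p,z in [("knob",(536,103),.073),("post",(510,160),.068),("cFR",(420,108),.024),("cFL",(275,245),.024),("cNL",(525,325),.024),("screw",(520,112),.052)]:
    print("side",n,np.round(ray(d["K"],d["T"],D(*p),z),4))
E
```

```text
scene knob [ 0.4388 -0.364   0.073 ]
scene post [ 0.4524 -0.3222  0.068 ]
scene screw [ 0.4373 -0.4036  0.052 ]
scene cNL [ 0.451  -0.2918  0.024 ]
scene cFL [ 0.5347 -0.3377  0.024 ]
scene cFR [ 0.4727 -0.4588  0.024 ]
scene cNR [ 0.3864 -0.415   0.024 ]
scene stone a [ 0.4655 -0.4134  0.0375]
scene stone b [ 0.5071 -0.3514  0.0375]
scene blk [ 0.4062 -0.3946  0.045 ]
side knob [ 0.435  -0.3607  0.073 ]
side post [ 0.4483 -0.3235  0.068 ]
side cFR [ 0.4652 -0.4575  0.024 ]
side cFL [ 0.5286 -0.3381  0.024 ]
side cNL [ 0.4442 -0.2833  0.024 ]
side screw [ 0.4348 -0.397   0.052 ]
```

```bash
cat >> h.py <<'E'
from scipy.spatial.transform import Rotation as R
def shift(obs,target):
    M=R.from_rotvec(obs["tool_rot"]).as_matrix()
    return M.T@(np.asarray(target)-obs["tool_pos"])/0.04
E
python3 - <<'E'
import numpy as np
from h import *
from station import ctrl
o=ctrl.get_obs(); M=R.from_rotvec(o["tool_rot"]).as_matrix(); print(np.round(M,3))
print(np.round(shift(o,[.43,-.37,.2]),2))
d=np.load("side0.npz"); s=np.load("scene0.npz")
print("pole",ray(d["K"],d["T"],(440,312),0),ray(s["K"],s["T"],(310,140),0))
# points from depth cloud above z .08 near work
for n in("scene","side"):
    z=np.load(n+"0.npz"); D=z["d"]; v,u=np.mgrid[:400,:640]
    P=np.stack([(u-z["K"][0,2])/z["K"][0,0]*D,(v-z["K"][1,2])/z["K"][1,1]*D,D],-1)[D>0]@z["T"][:3,:3].T+z["T"][:3,3]
    m=(P[:,0]>.25)&(P[:,0]<.75)&(P[:,1]>-.65)&(P[:,1]<-.05)&(P[:,2]>.08)
    Q=P[m]; print(n,len(Q)); 
    if len(Q): 
        h,c=np.unique(np.round(Q/.05).astype(int),axis=0,return_counts=True)
        for a,b in zip(h,c):
            if b>8: print(a*.05,b)
E
```

```text
[[-0.     0.34  -0.94 ]
 [ 0.002 -0.94  -0.34 ]
 [-1.    -0.002 -0.   ]]
[ 0.76 -3.26 -6.96]
pole [ 0.37616886 -0.07313197  0.        ] [ 0.37931919 -0.07028475  0.        ]
scene 6458
[ 0.25 -0.6   0.35] 15
[ 0.25 -0.6   0.4 ] 52
[ 0.25 -0.6   0.45] 36
[ 0.25 -0.6   0.5 ] 264
[ 0.25 -0.6   0.55] 399
[ 0.25 -0.55  0.45] 26
[ 0.25 -0.55  0.5 ] 372
[ 0.25 -0.55  0.55] 421
[ 0.25 -0.5   0.5 ] 193
[ 0.25 -0.5   0.55] 151
[ 0.3 -0.6  0.5] 366
[ 0.3  -0.6   0.55] 99
[ 0.3  -0.55  0.5 ] 51
[ 0.3  -0.55  0.55] 10
[ 0.4 -0.2  0.4] 16
[ 0.4  -0.2   0.45] 28
[ 0.4  -0.15  0.4 ] 123
[ 0.4  -0.15  0.45] 265
[ 0.4  -0.15  0.5 ] 27
[ 0.4 -0.1  0.1] 45
[ 0.4  -0.1   0.15] 58
[ 0.4 -0.1  0.2] 56
[ 0.4  -0.1   0.25] 59
[ 0.4 -0.1  0.3] 77
[ 0.4  -0.1   0.35] 70
[ 0.4 -0.1  0.4] 134
[ 0.4  -0.1   0.45] 179
[ 0.4  -0.05  0.1 ] 12
[ 0.4  -0.05  0.35] 19
[ 0.4  -0.05  0.4 ] 59
[ 0.4  -0.05  0.45] 46
[ 0.55 -0.15  0.5 ] 21
[ 0.6  -0.15  0.5 ] 241
[ 0.6  -0.15  0.55] 17
[ 0.65 -0.2   0.45] 98
[ 0.65 -0.2   0.5 ] 136
[ 0.65 -0.15  0.5 ] 73
[ 0.7 -0.6  0.1] 109
[ 0.7  -0.55  0.1 ] 89
[ 0.7  -0.35  0.35] 186
[
[... 813 characters left out ...]
0.5 ] 140
[ 0.6  -0.15  0.5 ] 251
[ 0.65 -0.3   0.3 ] 72
[ 0.65 -0.3   0.35] 58
[ 0.65 -0.25  0.3 ] 52
[ 0.65 -0.25  0.35] 9
[ 0.65 -0.2   0.45] 222
[ 0.65 -0.2   0.5 ] 122
[ 0.65 -0.15  0.45] 107
[ 0.65 -0.15  0.5 ] 85
[ 0.7 -0.6  0.1] 67
[ 0.7  -0.55  0.1 ] 120
[ 0.7  -0.35  0.4 ] 9
[ 0.7  -0.3   0.35] 219
[ 0.7 -0.3  0.4] 80
[ 0.7  -0.25  0.3 ] 548
[ 0.7  -0.25  0.35] 769
[ 0.7  -0.25  0.4 ] 229
[ 0.7  -0.25  0.45] 69
[ 0.7 -0.2  0.3] 193
[ 0.7  -0.2   0.35] 14
[ 0.7 -0.2  0.4] 109
[ 0.7  -0.2   0.45] 535
[ 0.7 -0.2  0.5] 50
[ 0.75 -0.25  0.35] 332
[ 0.75 -0.25  0.4 ] 162
[ 0.75 -0.25  0.45] 82
[ 0.75 -0.2   0.3 ] 379
[ 0.75 -0.2   0.35] 129
[ 0.75 -0.2   0.4 ] 276
[ 0.75 -0.2   0.45] 140
```

```bash
python3 - <<'E'
import numpy as np
from h import *
for n in("scene","side"):
    z=np.load(n+"0.npz"); D=z["d"]; v,u=np.mgrid[:400,:640]
    P=np.stack([(u-z["K"][0,2])/z["K"][0,0]*D,(v-z["K"][1,2])/z["K"][1,1]*D,D],-1)[D>0]@z["T"][:3,:3].T+z["T"][:3,3]
    m=(P[:,0]>.3)&(P[:,0]<.55)&(P[:,1]>-.28)&(P[:,1]<-.0)&(P[:,2]>.15)
    Q=P[m]
    for lo in np.arange(.2,.8,.05):
        q=Q[(Q[:,2]>lo)&(Q[:,2]<lo+.05)]
        if len(q): print(n,round(lo,2),len(q),np.round(np.percentile(q,[1,99],axis=0)[:,:2],3).tolist())
E
```

```text
scene 0.2 62 [[0.378, -0.084], [0.389, -0.074]]
scene 0.25 77 [[0.375, -0.083], [0.389, -0.073]]
scene 0.3 86 [[0.377, -0.084], [0.39, -0.071]]
scene 0.35 74 [[0.378, -0.134], [0.398, -0.069]]
scene 0.4 754 [[0.396, -0.179], [0.402, -0.004]]
scene 0.45 241 [[0.396, -0.181], [0.402, -0.083]]
side 0.2 244 [[0.373, -0.073], [0.385, -0.063]]
side 0.25 265 [[0.373, -0.073], [0.385, -0.063]]
side 0.3 293 [[0.373, -0.074], [0.385, -0.063]]
side 0.35 243 [[0.374, -0.073], [0.385, -0.063]]
side 0.4 1230 [[0.396, -0.174], [0.397, -0.001]]
side 0.45 1376 [[0.396, -0.174], [0.397, -0.001]]
side 0.5 191 [[0.396, -0.151], [0.397, -0.001]]
```

>>> drive_tool(commands="-1 0.2 -0.8 -1.0 0; -1 0.3 -1.5 -2 0;-1 0.4 -2 -3 0; -1 0.5 -2.3 -4 0; -1 0.5 -2.6 -4.8 0; -1 0.6 -2.9 -5.5 0; -1 0.6 -3 -5.8 0; -1 0.6 -3 -6 0")

```text
t: 0.82
tool_pos: [0.3988, -0.3909, 0.2066]
tool_rot: [2.031, 0.361, -2.032]
contact_force: [0.0, 0.1, -0.8]
opening: 0.0853
```

```bash
cat > snap.py <<'E'
import sys,cv2,numpy as np
from station import ctrl
n,tag=sys.argv[1:3]
i=ctrl.camera_info(n); p,d=ctrl.get_image(n)
cv2.imwrite(f"pics/{tag}.png",p); np.savez(f"{tag}.npz",p=p,d=d,K=i["K"],T=i["T"])
print(np.round(ctrl.get_obs()["tool_pos"],4))
E
python3 snap.py wrist w1
```

```text
[ 0.3991 -0.3918  0.207 ]
```

View pics/w1.png

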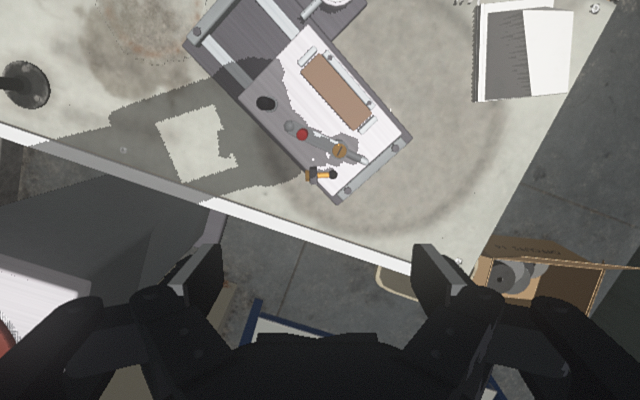

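```bash
python3 - <<'E'
import cv2,numpy as np
from h import *
z=np.load("w1.npz");p=z["p"]; K,T=z["K"],z["T"]
c=p[20:210,180:430]; cv2.imwrite("pics/w1c.png",cv2.resize(c,None,fx=3.15,fy=3.15,interpolation=cv2.INTER_CUBIC))
h=cv2.cvtColor(p,cv2.COLOR_BGR2HSV)
m=((h[...,0]<8)|(h[...,0]>172))&(h[...,1]>150)&(h[...,2]>80); m[:, :280]=0;m[:,330:]=0;m[200:]=0
v,u=np.nonzero(m);print("red",u.mean(),v.mean(),u.min(),u.max(),v.min(),v.max())
m2=(p.max(2)<45);m2[:85]=0;m2[118:]=0;m2[:,:252]=0;m2[:,280:]=0
v2,u2=np.nonzero(m2);print("blk",u2.mean(),v2.mean(),u2.min(),u2.max(),v2.min(),v2.max())
print("knob",ray(K,T,(u.mean(),v.mean()),.070)); print("post",ray(K,T,(u2.mean(),v2.mean()),.066))
m3=(h[...,0]>8)&(h[...,0]<28)&(h[...,1]>110)&(h[...,2]>90);m3[:135]=0;m3[175:]=0;m3[:,:325]=0;m3[:,358:]=0
v,u=np.nonzero(m3);print("screw",u.mean(),v.mean(),len(u),ray(K,T,(u.mean(),v.mean()),.052))
E
```

```text
red 300.7142857142857 134.57142857142858 298 306 131 138<stdin>:9: RuntimeWarning: Mean of empty slice.
  ret = ret.dtype.type(ret / rcount)
Traceback (most recent call last):
ValueError: zero-size array to reduction operation minimum which has no identity
```

View pics/w1c.png

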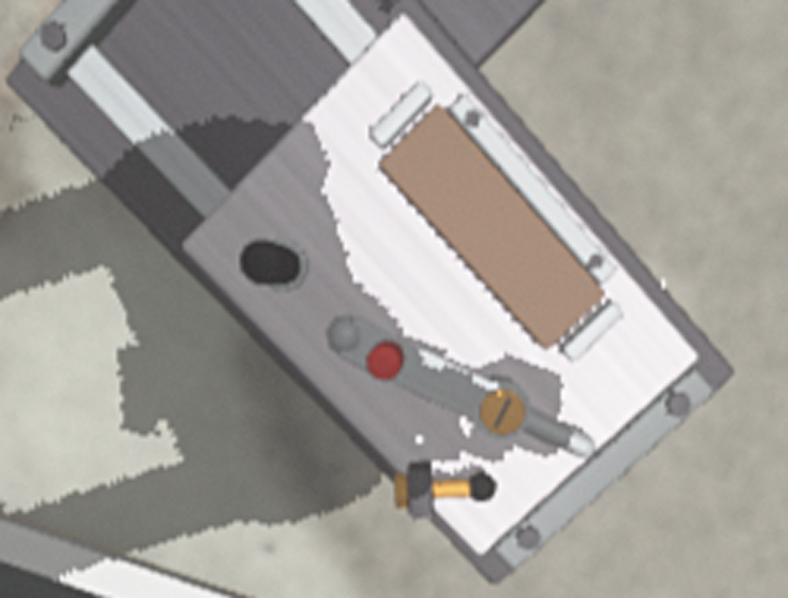

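```bash
python3 - <<'E'
import numpy as np
from h import *
z=np.load("w1.npz"); K,T=z["K"],z["T"]
f=lambda x,y,h: ray(K,T,(180+x/3.15-.3,20+y/3.15-.3),h)
P={n:f(*a) for n,a in dict(knob=(384,359,.073),screw=(503,411,.052),post=(262,261,.068),tip=(482,487,.042),tail=(580,443,.042),toe=(345,333,.048),FL=(400,12,.024),FR=(697,355,.024),NR=(483,553,.024),NL=(183,243,.024),s1=(438,107,.0375),s2=(606,293,.0375),s3=(550,348,.0375),s4=(381,164,.0375)).items()}
for n in P: print(n,np.round(P[n][:2],4))
yv=(P["FL"]-P["FR"]+P["NL"]-P["NR"])[:2]; print("yaw",np.arctan2(yv[1],yv[0])-np.pi/2, np.linalg.norm(yv)/2)
xv=(P["FL"]-P["NL"]+P["FR"]-P["NR"])[:2]; print("yaw",np.arctan2(xv[1],xv[0]),np.linalg.norm(xv)/2)
y=np.arctan2(xv[1],xv[0])/2+(np.arctan2(yv[1],yv[0])-np.pi/2)/2
B=np.array([[np.cos(y),-np.sin(y)],[np.sin(y),np.cos(y)]])
c=sum(P[k] for k in("s1","s2","s3","s4"))[:2]/4; print("stone rel pivot (35.5,40)",B.T@(c-P["screw"][:2]), np.linalg.norm(P["s1"]-P["s2"]),np.linalg.norm(P["s2"]-P["s3"]))
pc=P["screw"][:2]
for n in("knob","toe","tail","tip","post"):
    v=B.T@(P[n][:2]-pc); print(n,"rel pivot base axes",np.round(v,4),"r",np.linalg.norm(v),"ang",np.degrees(np.arctan2(v[1],v[0])), "world ang",np.degrees(np.arctan2(*(P[n][:2]-pc)[::-1])))
E
```

```text
knob [ 0.4392 -0.3626]
screw [ 0.4353 -0.4007]
post [ 0.4522 -0.3225]
tip [ 0.4098 -0.4042]
tail [ 0.4333 -0.4279]
toe [ 0.4404 -0.3486]
FL [ 0.5324 -0.3324]
FR [ 0.4711 -0.4561]
NR [ 0.3855 -0.4147]
NL [ 0.4474 -0.2903]
s1 [ 0.5098 -0.3527]
s2 [ 0.4782 -0.4188]
s3 [ 0.4571 -0.4089]
s4 [ 0.4894 -0.3422]
yaw -0.4612140902946593 0.13848014694828528
yaw -0.4553058830883968 0.09500485115859764
stone rel pivot (35.5,40) [0.03450025 0.03935773] 0.07327921797157308 0.023326154219662824
knob rel pivot base axes [-0.0133  0.0359] r 0.03830674643039577 ang 110.36469715995324 world ang 84.10833400280741
toe rel pivot base axes [-0.0185  0.049 ] r 0.05234865855444994 ang 110.65252769623235 world ang 84.39616453908651
tail rel pivot base axes [ 0.0103 -0.0253] r 0.027325113097012365 ang -67.79858351746698 world ang -94.05494667461281
tip rel pivot base axes [-0.0213 -0.0144] r 0.02573518285367045 ang -146.00416315183898 world ang -172.26052630898482
post rel pivot base axes [-0.0194  0.0776] r 0.08001317984495851 ang 104.04120373795229 world ang 77.78484058080646
```

```bash
python3 - <<'E'
from station import ctrl
from h import *
o=ctrl.get_obs(); print(np.round(shift(o,[.4392,-.3626,.12]),3), o["q"].round(2))
M=R.from_rotvec(o["tool_rot"]).as_matrix(); print(np.degrees(np.arctan2(M[1,1],M[0,1])))
E
```

```text
[ 2.175 -0.342 -1.19 ] [-0.91 -0.09  1.79  0.    1.44  0.31]
-69.960322797059
```

>>> drive_tool(commands="0.5 0.2 -0.05 -0.2 -1.4; 0.5 0.4 -0.1 -0.4 -2.8; 0.5 0.7 -0.15 -0.6 -4.2; 0.5 1.0 -0.2 -0.8 -5.6; 0.5 1.2 -0.25 -1 -7; 0.5 1.3 -0.342 -1.19 -8.4; 0.5 1.3 -0.342 -1.19 -9.8; 0.5 1.3 -0.342 -1.19 -11.2")

```text
t: 1.53
tool_pos: [0.4366, -0.3652, 0.1546]
tool_rot: [1.385, 1.086, -1.386]
contact_force: [0.7, -0.1, -0.3]
opening: 0.0212
```

```bash
cat > st.py <<'E'
from station import ctrl
from h import *
import sys
o=ctrl.get_obs()
M=R.from_rotvec(o["tool_rot"]).as_matrix()
print("t",round(float(o["t"]),2),"pos",o["tool_pos"].round(4),"jaw",np.degrees(np.arctan2(M[1,1],M[0,1])).round(2),"open",round(float(o["opening"]),4),"F",o["contact_force"].round(2),"Ftool",(M.T@o["contact_force"]).round(2),"tau",o["wrist_torque"].round(2),"q",o["q"].round(2))
P=np.array([.4353,-.4007]);v=o["tool_pos"][:2]-P;print("r",np.hypot(*v).round(4),"ang",np.degrees(np.arctan2(v[1],v[0])).round(2))
if len(sys.argv)>1: print("shift",np.round(shift(o,list(map(float,sys.argv[1:4]))),3))
E
python3 st.py .4392 -.3626 .12; python3 snap.py wrist w2
```

```text
t 1.53 pos [ 0.4366 -0.3652  0.1546] jaw -13.85 open 0.0212 F [ 0.74 -0.1  -0.35] Ftool [ 0.34  0.74 -0.08] tau [ 0.03  0.   -0.08] q [-0.83 -0.02  1.82 -0.    1.35 -0.59]
r 0.0355 ang 87.91
shift [ 0.864  0.049 -0.078]
[ 0.4366 -0.3654  0.1549]
```

View pics/w2.png

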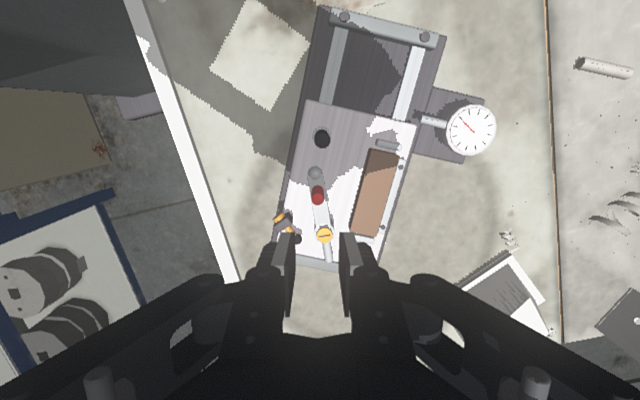

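```bash
python3 - <<'E'
import cv2,numpy as np
from h import *
z=np.load("w2.npz");p=z["p"]
cv2.imwrite("pics/w2c.png",cv2.resize(p[110:270,230:430],None,fx=3.75,fy=3.75,interpolation=cv2.INTER_CUBIC))
for P in [(.4392,-.3626,.073),(.4353,-.4007,.052),(.4522,-.3225,.068)]:
    print((project(z["K"],z["T"],P)-[230,110])*3.75)
E
```

```text
[331.65702857 332.631648  ]
[355.05203923 470.83168106]
[347.43457084 115.46657455]
```

View pics/w2c.png

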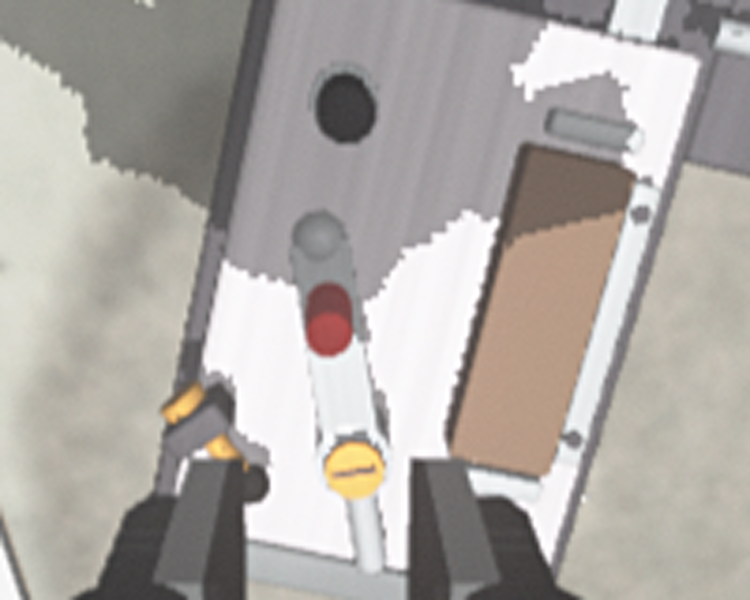

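```bash
python3 st.py .4391 -.3626 .056
```

```text
t 1.58 pos [ 0.4366 -0.3654  0.1549] jaw -13.66 open 0.0211 F [-0.42 -0.63  0.38] Ftool [-0.38 -0.26  0.71] tau [-0.02  0.02  0.01] q [-0.83 -0.02  1.82 -0.    1.35 -0.59]
r 0.0353 ang 87.83
shift [ 2.473  0.045 -0.083]
```

>>> drive_tool(commands="0.5 0.3 0.045 -0.083 -0.8; 0.5 0.8 0.045 -0.083 -1.55; 0.5 1.3 0.045 -0.083 -1.55; 0.5 1.7 0.045 -0.083 -1.55;0.5 2.0 0.045 -0.083 -1.55;0.5 2.3 0.045 -0.083 -1.55;0.5 2.47 0.045 -0.083 -1.55;0.5 2.47 0.045 -0.083 -1.55")

```text
t: 2.25
tool_pos: [0.4391, -0.3611, 0.0548]
tool_rot: [1.292, 1.157, -1.292]
contact_force: [-1.2, -0.0, 0.3]
opening: 0.0209
```

```bash
python3 st.py .4391 -.3626 .056; python3 snap.py wrist w3
```

```text
t 2.25 pos [ 0.4391 -0.3611  0.0548] jaw -6.45 open 0.0209 F [-1.18 -0.01  0.28] Ftool [-0.28 -1.17  0.14] tau [ 0.04  0.02 -0.  ] q [-0.82  0.1   1.88 -0.    1.17 -0.71]
r 0.0397 ang 84.58
shift [-0.031  0.005  0.036]
[ 0.4397 -0.3616  0.056 ]
```

View pics/w3.png

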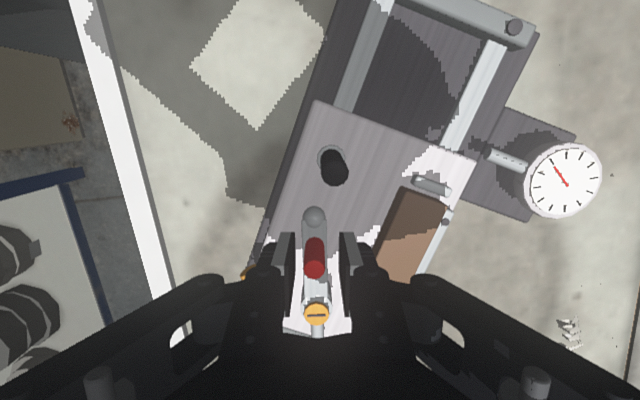

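>>> drive_tool(commands="0.5 0 0.083 0.004 1; 0.5 0 0.165 0.014 2; 0.5 0 0.246 0.032 3; 0.5 0 0.325 0.057 4; 0.5 0 0.401 0.089 5; 0.5 0 0.475 0.127 6; 0.5 0 0.545 0.172 7; 0.5 0 0.611 0.222 8")

```text
t: 2.97
tool_pos: [0.4638, -0.3738, 0.0579]
tool_rot: [1.778, 0.705, -1.778]
contact_force: [-1.0, 0.4, 0.0]
opening: 0.0212
```

```bash
python3 st.py; python3 snap.py wrist w4
```

```text
t 2.97 pos [ 0.4638 -0.3738  0.0579] jaw -46.64 open 0.0212 F [-1.    0.44  0.04] Ftool [-0.04 -1.01  0.43] tau [0.01 0.15 0.03] q [-0.8   0.15  1.81 -0.    1.18  0.01]
r 0.0392 ang 43.35
[ 0.4643 -0.3742  0.058 ]
```

View pics/w4.png

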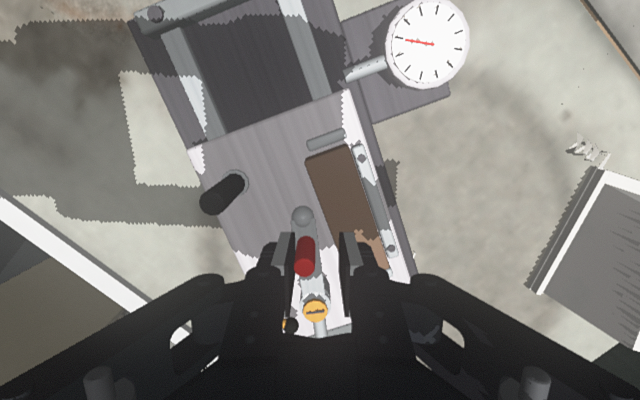

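>>> drive_tool(commands="0.5 0.02 0.041 0.001 0.5; 0.5 0.03 0.083 0.004 1; 0.5 0.04 0.124 0.008 1.5; 0.5 0.04 0.165 0.014 2; 0.5 0.04 0.206 0.022 2.5; 0.5 0.04 0.246 0.032 3; 0.5 0.04 0.246 0.032 3")

```text
t: 3.6
tool_pos: [0.469, -0.3808, 0.0559]
tool_rot: [1.941, 0.497, -1.943]
contact_force: [-2.1, 2.9, 2.9]
opening: 0.0214
```

```bash
python3 st.py
```

```text
t 3.6 pos [ 0.469  -0.3808  0.0559] jaw -61.36 open 0.0214 F [-2.15  2.9   2.95] Ftool [-2.94 -3.58  0.5 ] tau [0.56 0.42 0.01] q [-0.81  0.17  1.79  0.    1.18  0.27]
r 0.0391 ang 30.6
```

```bash
python3 snap.py wrist w5; python3 st.py; python3 - <<'E'
import cv2
p=cv2.imread("pics/w5.png"); cv2.imwrite("pics/w5c.png",cv2.resize(p[150:370,200:450],None,fx=3,fy=2.7,interpolation=cv2.INTER_CUBIC))
E
```

```text
[ 0.4691 -0.3808  0.0558]
t 3.65 pos [ 0.4691 -0.3808  0.0558] jaw -61.29 open 0.0215 F [-2.15  2.88  2.57] Ftool [-2.57 -3.57  0.5 ] tau [ 0.57  0.43 -0.01] q [-0.81  0.17  1.79  0.    1.18  0.26]
r 0.0392 ang 30.51
```

View pics/w5c.png

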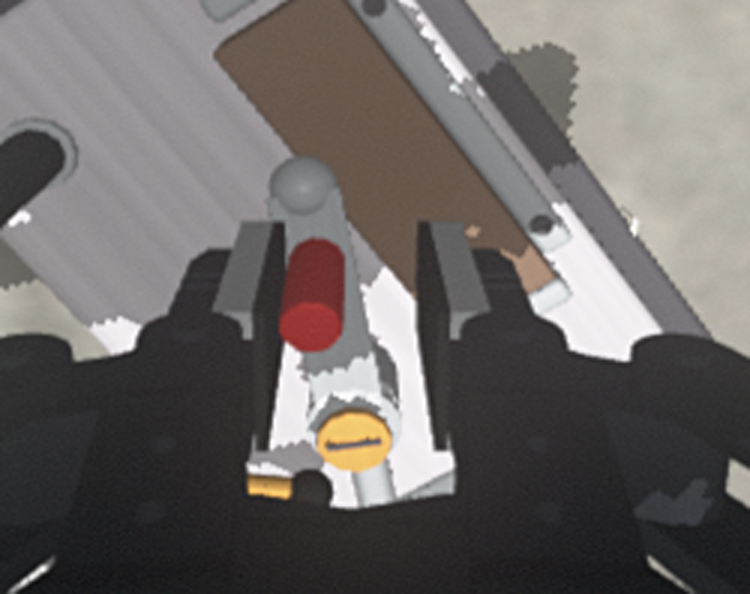

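>>> drive_tool(commands="0.5 -0.03 0.017 0.0 0.2; 0.5 -0.04 0.033 0.001 0.4; 0.5 -0.04 0.050 0.001 0.6; 0.5 -0.04 0.066 0.002 0.8; 0.5 -0.04 0.083 0.004 1.0; 0.5 -0.04 0.099 0.005 1.2; 0.5 -0.04 0.099 0.005 1.2; 0.5 -0.04 0.099 0.005 1.2")

```text
t: 4.32
tool_pos: [0.4711, -0.3848, 0.0565]
tool_rot: [2.005, 0.4, -2.004]
contact_force: [-1.7, 0.3, -0.3]
opening: 0.0214
```

```bash
python3 st.py
```

```text
t 4.32 pos [ 0.4711 -0.3848  0.0565] jaw -67.38 open 0.0214 F [-1.7   0.33 -0.33] Ftool [ 0.33 -0.96  1.44] tau [ 0.28  0.21 -0.03] q [-0.81  0.18  1.78  0.    1.18  0.37]
r 0.0391 ang 23.92
```

>>> drive_tool(commands="0.5 0 0.017 0.0 0.2; 0.5 0 0.033 0.001 0.4; 0.5 0 0.033 0.001 0.4")

```text
t: 4.57
tool_pos: [0.4715, -0.386, 0.0565]
tool_rot: [2.026, 0.367, -2.026]
contact_force: [-1.8, 1.9, -0.7]
opening: 0.0214
```

>>> drive_tool(commands="0.5 0 0.017 0.0 0.2; 0.5 0 0.033 0.001 0.4; 0.5 0 0.033 0.001 0.4")

```text
t: 4.82
tool_pos: [0.472, -0.3873, 0.0565]
tool_rot: [2.046, 0.334, -2.046]
contact_force: [-2.4, 2.0, -0.7]
opening: 0.0212
```

```bash
python3 st.py
```

```text
t 4.82 pos [ 0.472  -0.3873  0.0565] jaw -71.44 open 0.0212 F [-2.41  2.03 -0.73] Ftool [ 0.72 -2.69  1.64] tau [0.3  0.2  0.03] q [-0.81  0.19  1.78  0.    1.18  0.44]
r 0.039 ang 20.06
```

>>> drive_tool(commands="0.5 0 0.017 0.0 0.2; 0.5 0 0.033 0.001 0.4; 0.5 0 0.033 0.001 0.4")

```text
t: 5.07
tool_pos: [0.4721, -0.3882, 0.0565]
tool_rot: [2.066, 0.301, -2.067]
contact_force: [-1.9, 2.1, 0.2]
opening: 0.0213
```

>>> drive_tool(commands="0.5 0 0.017 0.0 0.2; 0.5 0 0.025 0.0 0.3; 0.5 0 0.025 0 0.3")

```text
t: 5.32
tool_pos: [0.4722, -0.3888, 0.0564]
tool_rot: [2.081, 0.277, -2.083]
contact_force: [-3.4, 5.4, 1.2]
opening: 0.0214
```

```bash
python3 st.py
```

```text
t 5.32 pos [ 0.4722 -0.3888  0.0564] jaw -74.94 open 0.0214 F [-3.45  5.36  1.21] Ftool [-1.2  -6.08  1.94] tau [0.78 0.52 0.05] q [-0.81  0.19  1.77  0.    1.18  0.5 ]
r 0.0387 ang 17.86
```

>>> drive_tool(commands="0.5 0 0.008 0.0 0.1; 0.5 0 0.017 0.0 0.2; 0.5 0 0.017 0 0.2")

```text
t: 5.57
tool_pos: [0.4723, -0.3893, 0.0564]
tool_rot: [2.091, 0.26, -2.093]
contact_force: [-3.5, 4.6, 1.5]
opening: 0.0217
```

>>> drive_tool(commands="0.5 0 0.008 0.0 0.1; 0.5 0 0.017 0.0 0.2; 0.5 0 0.017 0 0.2")

```text
t: 5.82
tool_pos: [0.4723, -0.3897, 0.0563]
tool_rot: [2.1, 0.244, -2.103]
contact_force: [-4.0, 5.6, 2.4]
opening: 0.0215
```

```bash
python3 st.py
```

```text
t 5.82 pos [ 0.4723 -0.3897  0.0563] jaw -76.93 open 0.0215 F [-3.97  5.62  2.4 ] Ftool [-2.38 -6.38  2.6 ] tau [1.03 0.68 0.01] q [-0.81  0.19  1.77  0.    1.18  0.53]
r 0.0386 ang 16.54
```

>>> drive_tool(commands="0.5 -0.02 0.008 0.0 0.1; 0.5 -0.03 0.017 0.0 0.2; 0.5 -0.03 0.017 0 0.2")

```text
t: 6.07
tool_pos: [0.4722, -0.39, 0.0565]
tool_rot: [2.11, 0.227, -2.114]
contact_force: [-2.9, 5.0, -1.3]
opening: 0.0211
```

>>> drive_tool(commands="0.5 0 0.008 0.0 0.1; 0.5 0 0.017 0.0 0.2; 0.5 0 0.017 0 0.2")

```text
t: 6.32
tool_pos: [0.4721, -0.3904, 0.0565]
tool_rot: [2.119, 0.21, -2.124]
contact_force: [-3.1, 6.4, -0.4]
opening: 0.0216
```

```bash
python3 st.py; python3 snap.py wrist w6; python3 - <<'E'
import cv2
p=cv2.imread("pics/w6.png"); cv2.imwrite("pics/w6c.png",cv2.resize(p[150:370,200:450],None,fx=3,fy=2.7,interpolation=cv2.INTER_CUBIC))
E
```

```text
t 6.32 pos [ 0.4721 -0.3904  0.0565] jaw -78.93 open 0.0216 F [-3.11  6.39 -0.36] Ftool [ 0.39 -6.87  1.83] tau [ 1.01  0.57 -0.  ] q [-0.81  0.19  1.77  0.    1.19  0.56]
r 0.0383 ang 15.61
[ 0.4722 -0.3904  0.0565]
```

View pics/w6c.png

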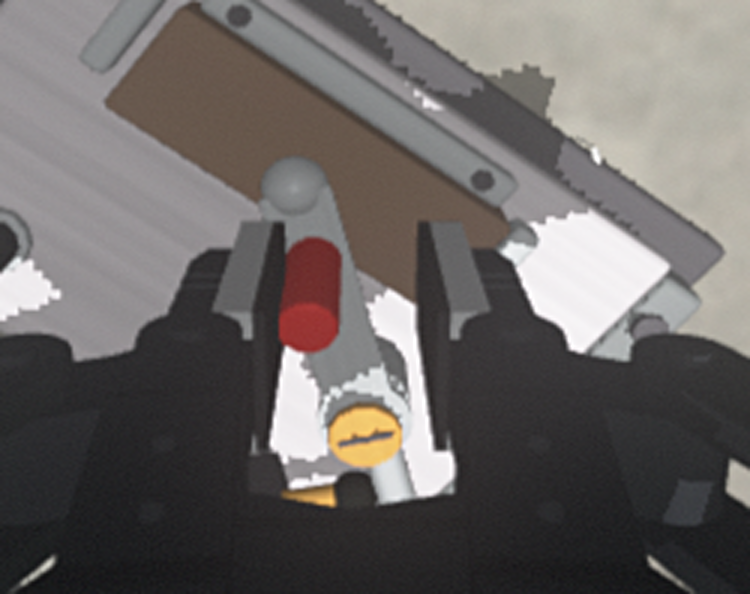

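>>> drive_tool(commands="0.5 0 0.008 0.0 0; 0.5 0 0.016 0.0 0.1; 0.5 0 0.016 0 0.1")

```text
t: 6.62
tool_pos: [0.4722, -0.3907, 0.0564]
tool_rot: [2.124, 0.202, -2.129]
contact_force: [-3.3, 6.3, -0.1]
opening: 0.0216
```

>>> drive_tool(commands="0.5 0 0.008 0.0 0; 0.5 0 0.016 0.0 0.1; 0.5 0 0.016 0 0.1")

```text
t: 6.87
tool_pos: [0.4723, -0.3911, 0.0564]
tool_rot: [2.129, 0.193, -2.135]
contact_force: [-4.2, 7.2, -0.1]
opening: 0.0215
```

```bash
python3 st.py
```

```text
t 6.87 pos [ 0.4723 -0.3911  0.0564] jaw -79.93 open 0.0215 F [-4.23  7.24 -0.1 ] Ftool [ 0.15 -7.86  2.9 ] tau [ 1.25  0.62 -0.03] q [-0.81  0.19  1.77  0.    1.19  0.58]
r 0.0383 ang 14.54
```

```bash
python3 snap.py wrist w7; python3 - <<'E'
import cv2
p=cv2.imread("pics/w7.png"); cv2.imwrite("pics/w7c.png",cv2.resize(p[190:350,260:380],None,fx=5,fy=3.75,interpolation=cv2.INTER_CUBIC))
E
```

```text
[ 0.4723 -0.3911  0.0565]
```

View pics/w7c.png

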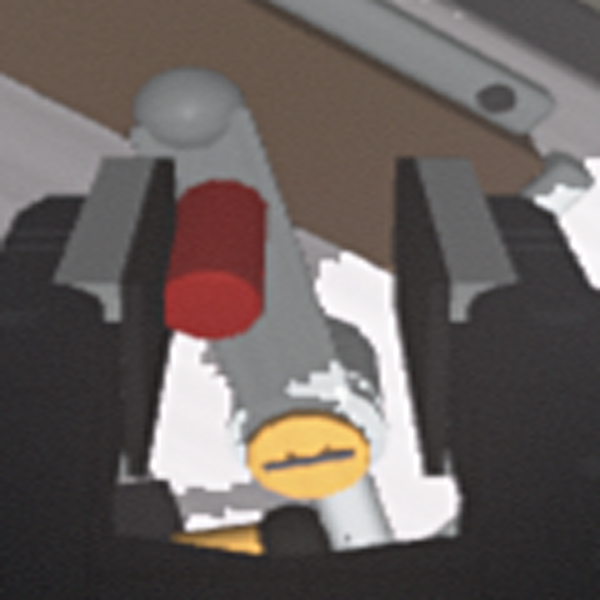

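```bash
python3 - <<'E'
import numpy as np
from h import *
z=np.load("w7.npz"); K,T=z["K"],z["T"]
f=lambda x,y,h: ray(K,T,(260+x/5-.4,190+y/3.75-.4),h)
s=f(308,455,.052)
print("screw",s[:2])
for n,a in dict(toe=(190,105,.0437),knob=(215,302,.0745),tip=(292,525,.042)).items():
    q=f(*a); v=q[:2]-s[:2]; v2=q[:2]-[.4353,-.4007]; print(n,q[:2].round(4),np.hypot(*v).round(4),np.degrees(np.arctan2(v[1],v[0])).round(1),"vs fixed pivot",np.hypot(*v2).round(4),np.degrees(np.arctan2(v2[1],v2[0])).round(1))
E
```

```text
screw [ 0.43592183 -0.40042406]
toe [ 0.4833 -0.3794] 0.0518 24.0 vs fixed pivot 0.0525 24.0
knob [ 0.4705 -0.3857] 0.0376 23.1 vs fixed pivot 0.0383 23.1
tip [ 0.4162 -0.4022] 0.0198 -175.0 vs fixed pivot 0.0192 -175.6
```

>>> drive_tool(commands="0.5 0 0.008 0.0 0; 0.5 0 0.016 0.0 0.1; 0.5 0 0.016 0 0.1")

```text
t: 7.17
tool_pos: [0.4724, -0.3914, 0.0564]
tool_rot: [2.134, 0.186, -2.14]
contact_force: [-3.5, 9.3, 1.6]
opening: 0.0214
```

>>> drive_tool(commands="0.5 0 0.008 0.0 0; 0.5 0 0.016 0.0 0.1; 0.5 0 0.016 0 0.1")

```text
t: 7.42
tool_pos: [0.4725, -0.3918, 0.0564]
tool_rot: [2.139, 0.177, -2.145]
contact_force: [-4.0, 10.0, 2.1]
opening: 0.0217
```

```bash
python3 st.py
```

```text
t 7.42 pos [ 0.4725 -0.3918  0.0564] jaw -80.93 open 0.0217 F [-3.99  9.98  2.07] Ftool [ -1.99 -10.5    2.37] tau [ 1.56  0.7  -0.02] q [-0.81  0.2   1.76  0.    1.19  0.6 ]
r 0.0382 ang 13.47
```

```bash
python3 snap.py wrist w8; python3 snap.py side s8;python3 snap.py scene c8; python3 - <<'E'
import cv2,numpy as np
p=cv2.imread("pics/w8.png"); cv2.imwrite("pics/w8c.png",cv2.resize(p[190:350,260:380],None,fx=5,fy=3.75,interpolation=cv2.INTER_CUBIC))
b=cv2.imread("pics/side0.png")[185:275,300:430];a=cv2.imread("pics/s8.png")[185:275,300:430]
cv2.imwrite("pics/s8c.png",np.vstack([cv2.resize(x,(430,298),interpolation=cv2.INTER_CUBIC) for x in(b,a)]))
E
```

```text
[ 0.4725 -0.3918  0.0564]
[ 0.4725 -0.3918  0.0564]
[ 0.4725 -0.3918  0.0564]
```

View pics/w8c.png

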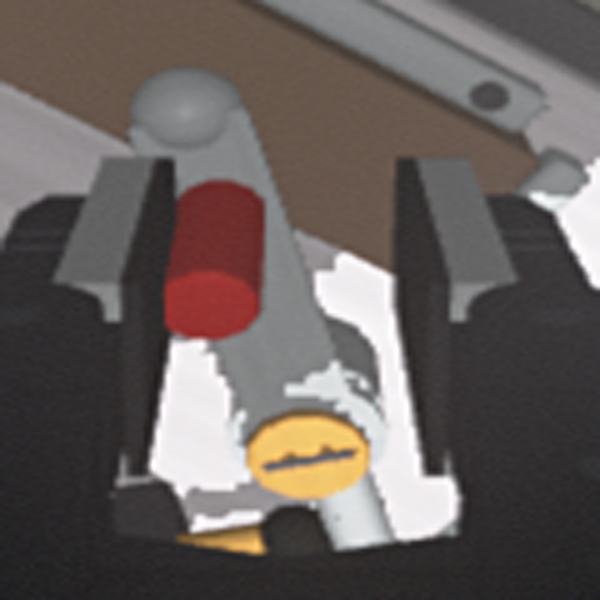

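View pics/s8c.png

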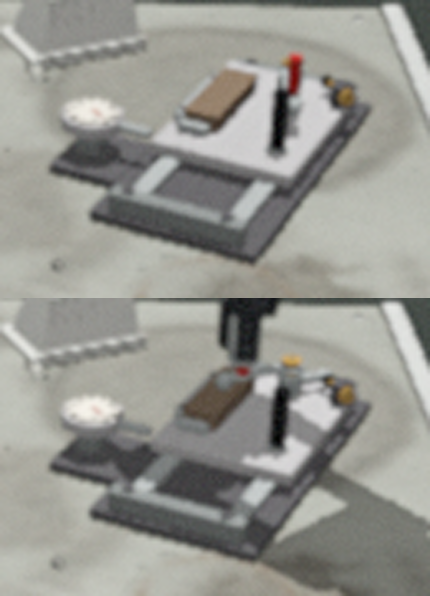

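The geometry needs correcting. In base axes the toe is now about 33 mm from the pivot in x, roughly 10 mm past the stone's front edge (23 mm), so the climb is behind us. The clip did not start at 0: its start value was about 0.2. The tail is on the rubber, and the knob force of about 10.5 N is well above the moving force. I'll hold briefly, then back off.

>>> drive_tool(commands="0.5 0 0 0 0; 0.5 0 0 0 0; 0.5 0 0 0 0")

```text
t: 7.82
tool_pos: [0.4725, -0.3918, 0.0564]
tool_rot: [2.139, 0.177, -2.145]
contact_force: [-4.4, 10.1, 1.9]
opening: 0.0213
```

```bash
python3 st.py
```

```text
t 7.82 pos [ 0.4725 -0.3918  0.0564] jaw -80.91 open 0.0213 F [-4.4  10.1   1.88] Ftool [ -1.81 -10.68   2.75] tau [1.57 0.64 0.04] q [-0.81  0.2   1.76  0.    1.19  0.6 ]
r 0.0383 ang 13.45
```

>>> drive_tool(commands="0.5 0 -0.08 0 0; 0.5 0 -0.14 0 0; 0.5 0 -0.19 0 0; 0.5 0 -0.19 0 0")

```text
t: 8.15
tool_pos: [0.4732, -0.3878, 0.0586]
tool_rot: [2.139, 0.168, -2.135]
contact_force: [0.5, 0.0, 0.0]
opening: 0.0212
```

```bash
python3 st.py; python3 snap.py wrist w9; python3 - <<'E'
import cv2
p=cv2.imread("pics/w9.png"); cv2.imwrite("pics/w9c.png",cv2.resize(p[190:350,260:380],None,fx=5,fy=3.75,interpolation=cv2.INTER_CUBIC))
E
```

```text
t 8.15 pos [ 0.4732 -0.3878  0.0586] jaw -80.89 open 0.0212 F [0.47 0.04 0.02] Ftool [-0.02  0.03 -0.47] tau [ 0.05 -0.04  0.01] q [-0.81  0.18  1.77 -0.    1.18  0.6 ]
r 0.04 ang 18.83
[ 0.4731 -0.3879  0.0587]
```

View pics/w9c.png

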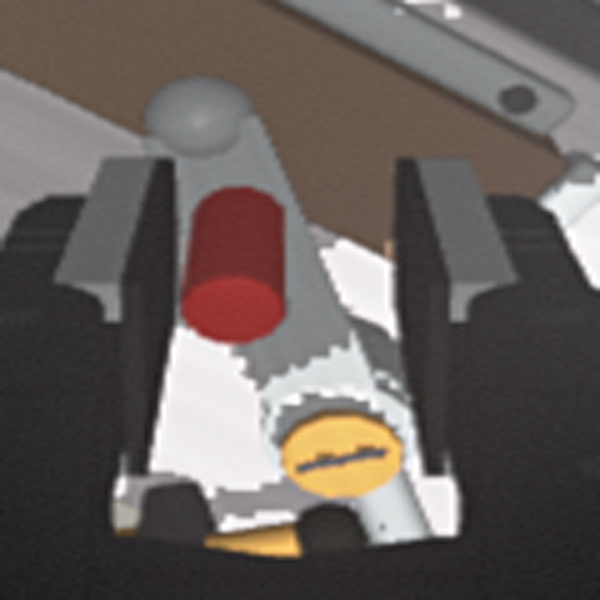

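>>> drive_tool(commands="0.5 0 -0.05 0 0; 0.5 -0.4 -0.05 0 0; 0.5 -0.8 -0.05 0 0; 0.5 -1.3 -0.05 0 0; 0.5 -1.3 -0.05 0 0")

```text
t: 8.62
tool_pos: [0.4743, -0.3875, 0.1148]
tool_rot: [2.141, 0.163, -2.129]
contact_force: [0.5, -0.9, 1.1]
opening: 0.0213
```

```bash
python3 st.py .419 -.390 .107; python3 snap.py scene c9; python3 snap.py wrist w10;python3 - <<'E'
import cv2
p=cv2.imread("pics/c9.png"); cv2.imwrite("pics/c9c.png",cv2.resize(p[60:280,140:400],None,fx=3,fy=2.7,interpolation=cv2.INTER_CUBIC))
p=cv2.imread("pics/w10.png"); cv2.imwrite("pics/w10c.png",cv2.resize(p[100:350,180:460],None,fx=2.8,fy=2.4,interpolation=cv2.INTER_CUBIC))
E
```

```text
t 8.62 pos [ 0.4743 -0.3875  0.1148] jaw -80.9 open 0.0213 F [ 0.46 -0.94  1.13] Ftool [-1.13  1.01 -0.31] tau [-0.04 -0.02 -0.01] q [-0.81  0.12  1.75 -0.    1.27  0.61]
r 0.0412 ang 18.71
shift [ 0.188 -0.158  1.376]
[ 0.4737 -0.3868  0.1129]
[ 0.4727 -0.3859  0.1109]
```

View pics/c9c.png

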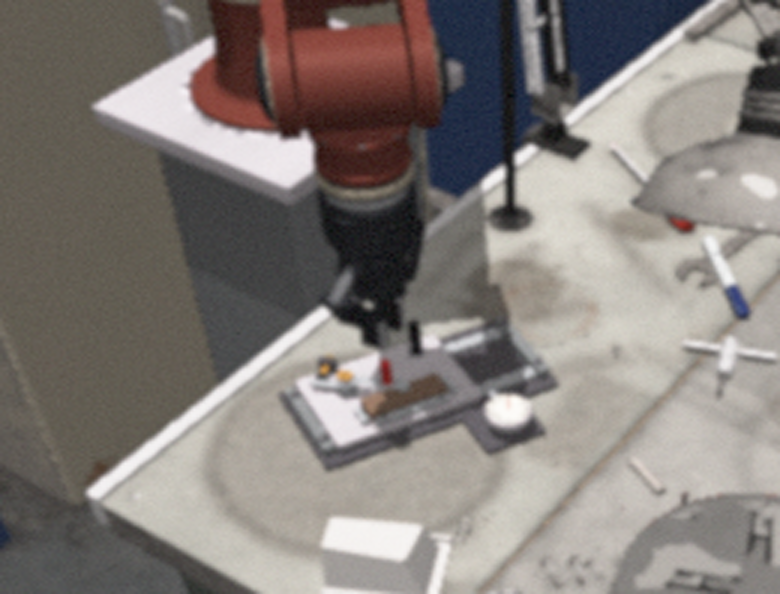

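View pics/w10c.png

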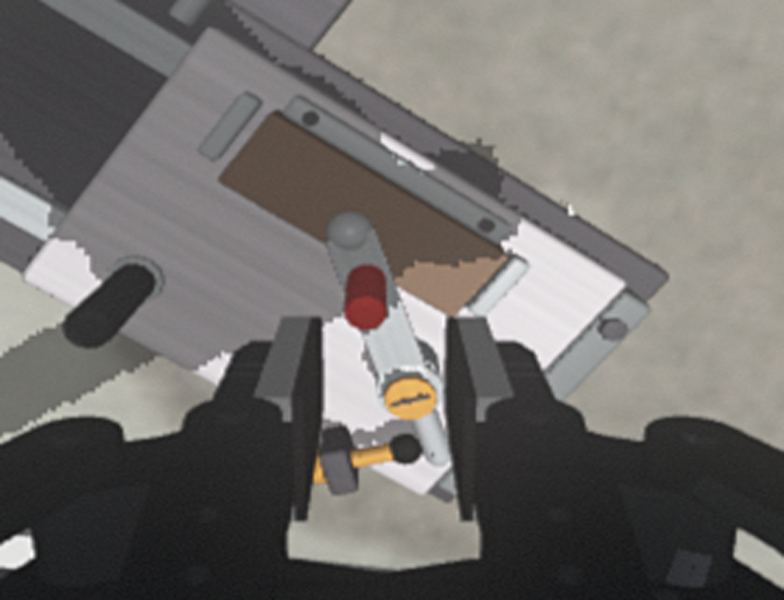

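```bash
python3 snap.py side s9; python3 - <<'E'
import numpy as np
from station import ctrl
o=ctrl.get_obs(); print(o["tool_pos"])
for n in("c9","s9"):
    z=np.load(n+".npz"); D=z["d"]; v,u=np.mgrid[:400,:640]
    P=np.stack([(u-z["K"][0,2])/z["K"][0,0]*D,(v-z["K"][1,2])/z["K"][1,1]*D,D],-1)[D>0]@z["T"][:3,:3].T+z["T"][:3,3]
    # arm frame: bearing -39.4deg
    b=np.arctan2(-.386,.473); r=P[:,0]*np.cos(b)+P[:,1]*np.sin(b); l=-P[:,0]*np.sin(b)+P[:,1]*np.cos(b)
    m=(r>.1)&(r<.75)&(abs(l)<.13)&(P[:,2]>.09)&(P[:,2]<.95)
    for rl in np.arange(.2,.75,.05):
        for zl in np.arange(.1,.9,.1):
            k=m&(r>=rl)&(r<rl+.05)&(P[:,2]>=zl)&(P[:,2]<zl+.1)
            if k.sum()>6: print(n,round(rl,2),round(zl,2),k.sum(),"l",np.percentile(l[k],[1,99]).round(3),"z",np.percentile(P[k,2],[1,99]).round(3))
E
```

```text
[ 0.472  -0.3851  0.1095]
[ 0.47203072 -0.38512479  0.10948985]
c9 0.4 0.4 483 l [-0.027  0.129] z [0.402 0.5  ]
c9 0.4 0.5 148 l [-0.015  0.053] z [0.5   0.509]
c9 0.45 0.3 80 l [-0.026  0.035] z [0.388 0.4  ]
c9 0.45 0.4 969 l [-0.034  0.062] z [0.401 0.499]
c9 0.45 0.5 38 l [0.002 0.038] z [0.5   0.505]
c9 0.5 0.3 50 l [-0.032  0.053] z [0.388 0.399]
c9 0.5 0.4 1285 l [-0.046  0.064] z [0.402 0.473]
c9 0.55 0.1 64 l [0.025 0.045] z [0.16  0.199]
c9 0.55 0.2 16 l [0.037 0.048] z [0.2   0.213]
c9 0.55 0.3 8 l [-0.04  -0.035] z [0.371 0.396]
c9 0.55 0.4 345 l [-0.056  0.06 ] z [0.407 0.457]
c9 0.6 0.1 345 l [-0.041  0.023] z [0.118 0.199]
c9 0.6 0.2 840 l [-0.039  0.033] z [0.202 0.297]
c9 0.6 0.3 1254 l [-0.066  0.055] z [0.302 0.399]
c9 0.6 0.4 1534 l [-0.066  0.059] z [0.401 0.442]
c9 0.65 0.1 49 l [-0.048 -0.019] z [0.167 0.199]
c9 0.65 0.2 145 l [-0.052  0.008] z [0.201 0.29 ]
c9 0.65 0.3 208 l [-0.027  0.05 ] z [0.314 0.4  ]
c9 0.65 0.4 176 l [-0.012  0.051] z [0.4   0.422]
s9 0.2 0.5 29 l [0.046 0.067] z [0.501 0.508]
s9 0.25 0.4 328 l [0.039 0.079] z [0.475 0.5  ]
s9 0.25 0.5
[... 301 characters left out ...]
074] z [0.387 0.4  ]
s9 0.45 0.4 1354 l [0.034 0.075] z [0.401 0.486]
s9 0.5 0.3 325 l [-0.035  0.071] z [0.367 0.4  ]
s9 0.5 0.4 838 l [0.039 0.071] z [0.401 0.464]
s9 0.55 0.1 415 l [0.001 0.047] z [0.113 0.199]
s9 0.55 0.2 1023 l [-0.013  0.049] z [0.201 0.299]
s9 0.55 0.3 1246 l [-0.037  0.067] z [0.301 0.399]
s9 0.55 0.4 597 l [0.055 0.067] z [0.401 0.449]
s9 0.6 0.1 216 l [-0.022  0.026] z [0.114 0.2  ]
s9 0.6 0.2 444 l [-0.01   0.039] z [0.202 0.299]
s9 0.6 0.3 665 l [0.024 0.067] z [0.302 0.399]
s9 0.6 0.4 323 l [0.051 0.066] z [0.4   0.436]
s9 0.65 0.1 13 l [-0.03  -0.025] z [0.174 0.2  ]
s9 0.65 0.2 16 l [-0.037 -0.026] z [0.202 0.21 ]
s9 0.65 0.3 19 l [0.047 0.052] z [0.375 0.399]
```

```bash
python3 st.py .420 -.388 .107
```

```text
t 8.77 pos [ 0.472  -0.3851  0.1095] jaw -80.89 open 0.0214 F [-0.81  1.13  0.04] Ftool [-0.04 -1.24  0.62] tau [-0.    0.01 -0.02] q [-0.81  0.12  1.75 -0.    1.27  0.61]
r 0.0399 ang 22.98
shift [ 0.062 -0.135  1.296]
```

>>> drive_tool(commands="-1 0 -0.03 0.3 1.2; -1 0 -0.06 0.6 2.4; -1 0 -0.09 0.9 3.6; -1 0 -0.12 1.2 4.8; -1 0 -0.135 1.3 6; -1 0 -0.135 1.3 7.07; -1 0 -0.135 1.3 7.07; -1 0 -0.135 1.3 7.07")

```text
t: 9.43
tool_pos: [0.4193, -0.3874, 0.1083]
tool_rot: [-1.966, 0.455, 1.97]
contact_force: [-0.1, -0.3, -0.3]
opening: 0.0855
```

```bash
python3 st.py .420 -.388 .045; python3 snap.py wrist w11
```

```text
t 9.43 pos [ 0.4193 -0.3874  0.1083] jaw -116.11 open 0.0855 F [-0.07 -0.32 -0.35] Ftool [ 0.35  0.32 -0.08] tau [ 0.01  0.01 -0.07] q [-0.88  0.03  1.85  0.    1.26  1.15]
r 0.0208 ang 140.27
shift [ 1.583  0.007 -0.025]
[ 0.4195 -0.3875  0.1086]
```

View pics/w11.png

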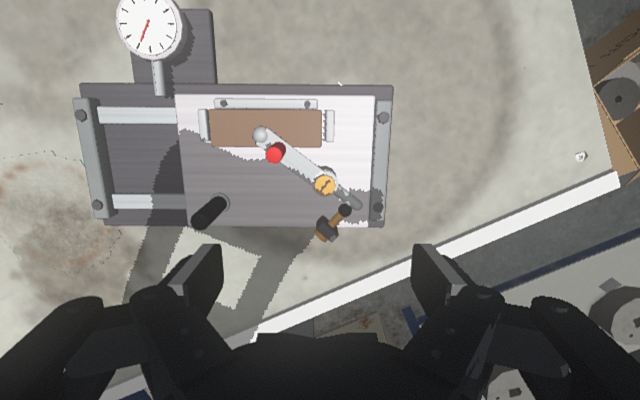

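>>> drive_tool(commands="-1 0.4 0 -0.02 0; -1 0.8 0 -0.02 0; -1 1.2 0 -0.02 0; -1 1.5 0 -0.02 0; -1 1.65 0 -0.02 0;-1 1.65 0 -0.02 0;-1 1.65 0 -0.02 0")

```text
t: 10.07
tool_pos: [0.4207, -0.3883, 0.0436]
tool_rot: [-1.967, 0.458, 1.968]
contact_force: [-0.3, 0.7, 0.9]
opening: 0.0857
```

```bash
python3 st.py; python3 snap.py wrist w12; python3 snap.py side s12;  python3 - <<'E'
import cv2
p=cv2.imread("pics/s12.png"); cv2.imwrite("pics/s12c.png",cv2.resize(p[60:290,280:540],None,fx=3,fy=2.6,interpolation=cv2.INTER_CUBIC))
E
```

```text
t 10.07 pos [ 0.4207 -0.3883  0.0436] jaw -116.19 open 0.0857 F [-0.32  0.69  0.87] Ftool [-0.87 -0.48  0.59] tau [-0.    0.02 -0.05] q [-0.88  0.12  1.87 -0.    1.15  1.15]
r 0.0192 ang 139.65
[ 0.421  -0.3887  0.0444]
[ 0.4212 -0.389   0.0448]
```

View pics/w12.png

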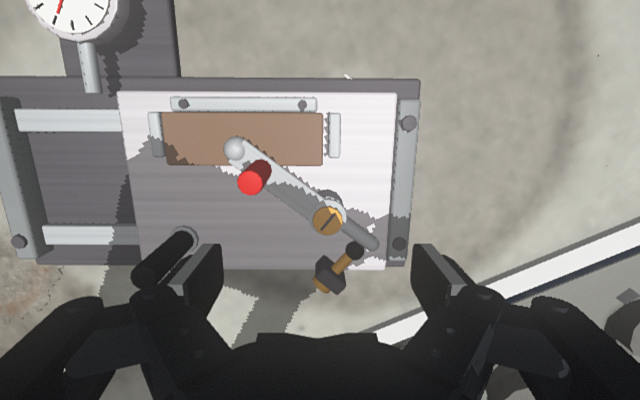

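View pics/s12c.png

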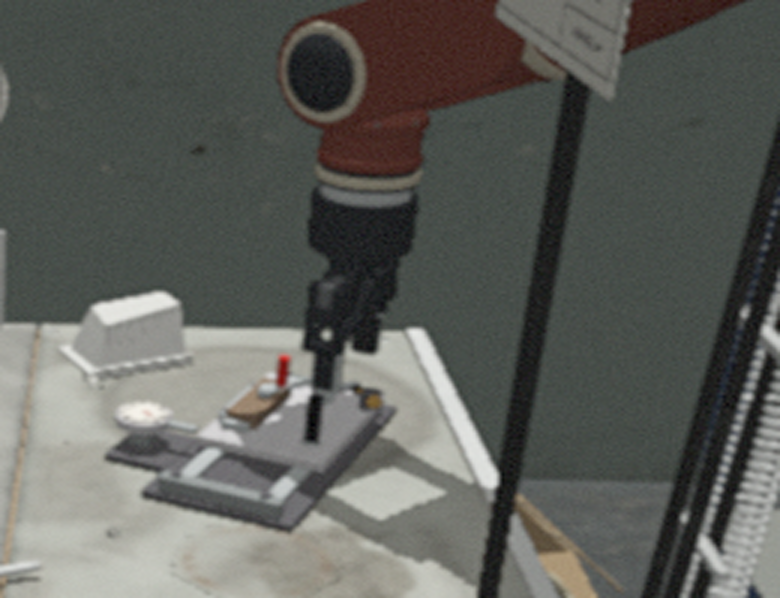

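>>> drive_tool(commands="-1 0.03 -0.1 0 0; -1 0.03 -0.2 0 0; -1 0.03 -0.3 0 0; -1 0.03 -0.4 0 0; -1 0.03 -0.5 0 0; -1 0.03 -0.5 0 0")

```text
t: 10.67
tool_pos: [0.4298, -0.3707, 0.0433]
tool_rot: [-1.969, 0.46, 1.967]
contact_force: [-2.0, -1.9, 2.6]
opening: 0.0856
```

```bash
python3 st.py; python3 snap.py wrist w13; python3 snap.py side s13;  python3 - <<'E'
import cv2
p=cv2.imread("pics/s13.png"); cv2.imwrite("pics/s13c.png",cv2.resize(p[60:290,280:540],None,fx=3,fy=2.6,interpolation=cv2.INTER_CUBIC))
E
```

```text
t 10.67 pos [ 0.4298 -0.3707  0.0433] jaw -116.19 open 0.0856 F [-1.96 -1.87  2.55] Ftool [-2.55  2.55  0.93] tau [-0.3   0.17  0.05] q [-0.84  0.11  1.89 -0.    1.14  1.19]
r 0.0305 ang 100.33
[ 0.4298 -0.3707  0.0433]
[ 0.4298 -0.3706  0.0431]
```

View pics/w13.png

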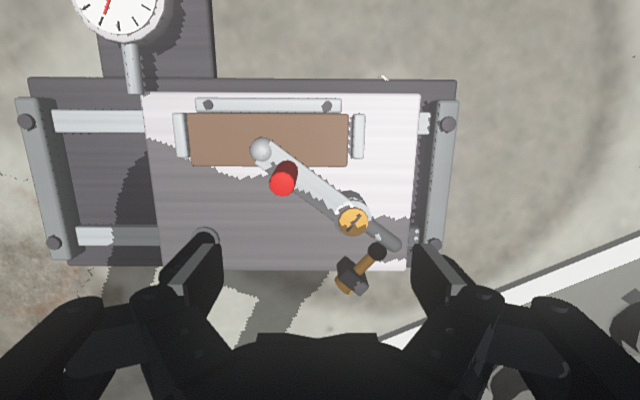

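View pics/s13c.png

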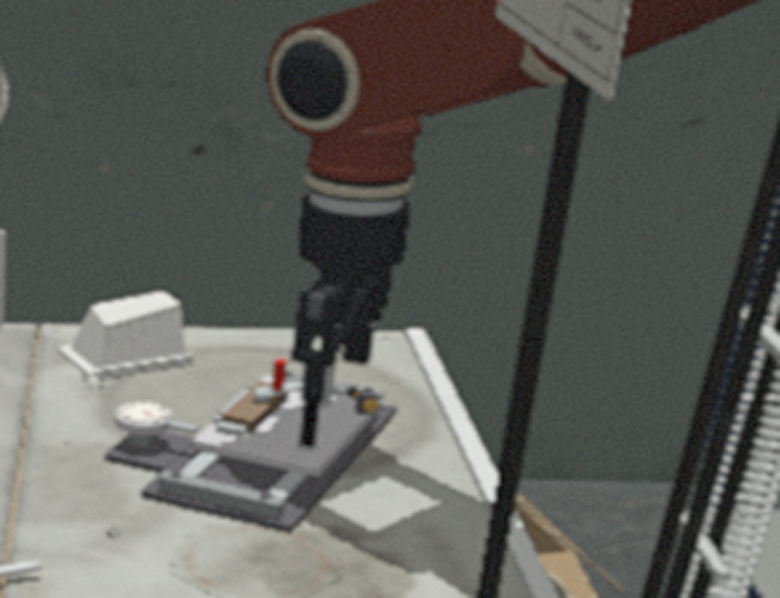

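>>> drive_tool(commands="-1 0 -0.1 0 0; -1 0 -0.2 0 0; -1 0 -0.3 0 0; -1 0 -0.4 0 0; -1 0 -0.5 0 0; -1 0 -0.6 0 0; -1 0 -0.7 0 0; -1 0 -0.7 0 0")

```text
t: 11.43
tool_pos: [0.4422, -0.3455, 0.0429]
tool_rot: [-1.969, 0.459, 1.966]
contact_force: [-1.2, -3.5, 1.6]
opening: 0.085
```

```bash
python3 st.py; python3 snap.py wrist w14; python3 snap.py side s14;  python3 - <<'E'
import cv2
p=cv2.imread("pics/s14.png"); cv2.imwrite("pics/s14c.png",cv2.resize(p[60:290,280:540],None,fx=3,fy=2.6,interpolation=cv2.INTER_CUBIC))
E
```

```text
t 11.43 pos [ 0.4422 -0.3455  0.0429] jaw -116.22 open 0.085 F [-1.21 -3.48  1.63] Ftool [-1.63  3.66 -0.45] tau [-0.43  0.09 -0.08] q [-0.8   0.1   1.9  -0.    1.14  1.23]
r 0.0556 ang 82.85
[ 0.4422 -0.3455  0.0429]
[ 0.4421 -0.3456  0.0429]
```

View pics/w14.png

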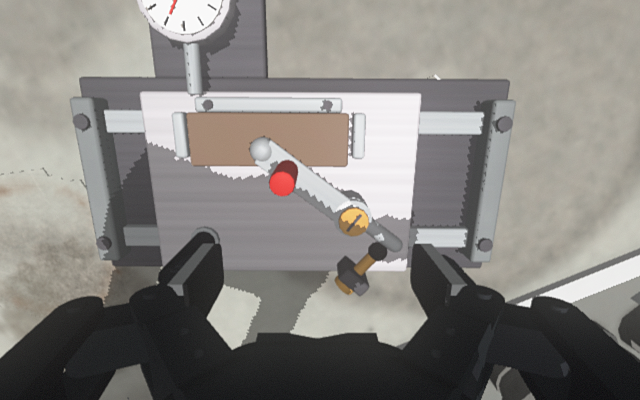

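View pics/s14c.png

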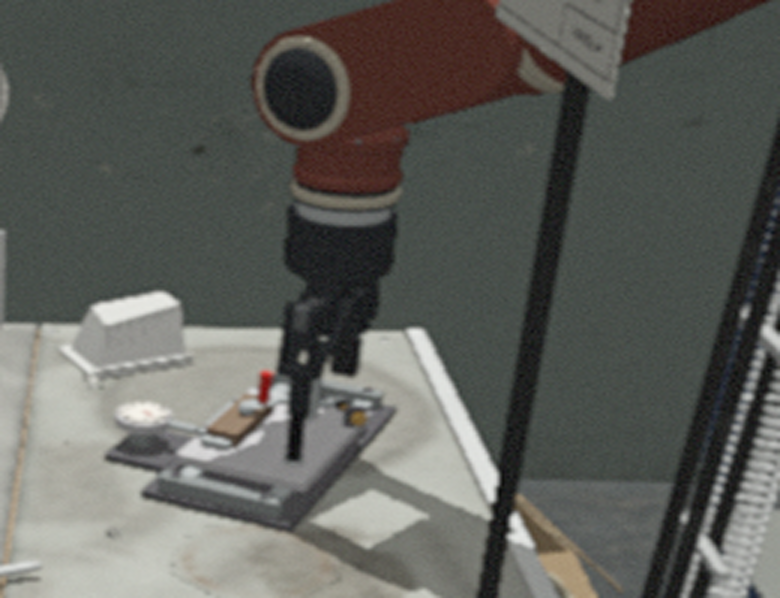

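```bash
python3 - <<'E'
import numpy as np
q1=-.80; T0=np.array([.4422,-.3455])
for n in("s14",):
    z=np.load(n+".npz"); D=z["d"]; v,u=np.mgrid[:400,:640]
    P=np.stack([(u-z["K"][0,2])/z["K"][0,0]*D,(v-z["K"][1,2])/z["K"][1,1]*D,D],-1)[D>0]@z["T"][:3,:3].T+z["T"][:3,3]
    d=P[:,:2]-T0; a=d@[np.cos(q1),np.sin(q1)]; l=d@[-np.sin(q1),np.cos(q1)]
    m=(P[:,2]>.3)&(P[:,2]<.6)&(abs(l)<.16)
    for al in np.arange(-.26,.1,.03):
        k=m&(a>=al)&(a<al+.03)
        ll=l[k]; 
        h=np.histogram(ll,bins=np.arange(-.02,.16,.01))
        if k.sum()>5: print(round(al,2),k.sum(),h[0], "z at l max<.07:",P[k][ll<.08][:,2].min().round(3),P[k][ll<.08][:,2].max().round(3))
    k=m&(abs(P[:,0]-.397)<.012)&(P[:,1]>-.21)&(P[:,1]<0.02); print("panel",np.percentile(P[k],[0.5,99.5],axis=0).round(3))
E
```

```text
-0.26 1937 [  3  19  16  70  96 271 870  51   0   0   0   0   0   0   0   0 266] z at l max<.07: 0.397 0.505
-0.23 1829 [  8  16  13  75 151 305 612  11   0   0   0   0   0   0   1 198 220] z at l max<.07: 0.376 0.502
-0.2 583 [  1   9   8  23  14   1   0   0   0   0   0   0 153 184 182   8   0] z at l max<.07: 0.364 0.487
-0.17 638 [  0   0   5  30  71 101  76 101   0   0  80 158  16   0   0   0   0] z at l max<.07: 0.338 0.391
-0.14 746 [  0   0   3  17  42   8  38 638   0   0   0   0   0   0   0   0   0] z at l max<.07: 0.33 0.415
-0.11 768 [  0   0   1  12  15   0   9 726   0   0   0   0   0   0   0   0   0] z at l max<.07: 0.314 0.416
-0.08 719 [  0   0   0   0   0   0   2 698   0   0   0   0   0   0   0   0   0] z at l max<.07: 0.3 0.4
-0.05 674 [  0   0   0   0   0   0   0 573 101   0   0   0   0   0   0   0   0] z at l max<.07: 0.3 0.387
-0.02 494 [  0   0   0   0   0   0   0 156 338   0   0   0   0   0   0   0   0] z at l max<.07: 0.3 0.374
0.01 233 [  0   0   0   0   0   0   0 154  79   0   0   0   0   0   0   0   0] z at l max<.07: 0.3 0.362
panel [[ 0.385 -0.21   0.347]
 [ 0.397 -0.069  0.505]]
```

>>> drive_tool(commands="-1 0 -0.1 0 0; -1 0 -0.2 0 0; -1 0 -0.3 0 0; -1 0 -0.4 0 0; -1 0 -0.45 0 0; -1 0 -0.45 0 0")

```text
t: 12.03
tool_pos: [0.4501, -0.3294, 0.0428]
tool_rot: [-1.968, 0.459, 1.966]
contact_force: [-1.6, -4.5, 2.3]
opening: 0.0853
```

```bash
python3 st.py
```

```text
t 12.03 pos [ 0.4501 -0.3294  0.0428] jaw -116.23 open 0.0853 F [-1.64 -4.55  2.29] Ftool [-2.29  4.81 -0.54] tau [-0.47  0.05 -0.1 ] q [-0.77  0.09  1.91 -0.    1.14  1.26]
r 0.0729 ang 78.29
```

>>> drive_tool(commands="-1 0 -0.04 0 0; -1 0 -0.08 0 0; -1 0 -0.08 0 0")

```text
t: 12.28
tool_pos: [0.4514, -0.3266, 0.0428]
tool_rot: [-1.968, 0.459, 1.966]
contact_force: [-0.3, -3.8, 2.3]
opening: 0.0855
```

```bash
python3 st.py
```

```text
t 12.28 pos [ 0.4514 -0.3266  0.0428] jaw -116.24 open 0.0855 F [-0.29 -3.8   2.29] Ftool [-2.29  3.54 -1.42] tau [-0.59  0.07 -0.08] q [-0.76  0.09  1.91 -0.    1.14  1.27]
r 0.0758 ang 77.73
```

>>> drive_tool(commands="-1 0 -0.04 0 0; -1 0 -0.08 0 0; -1 0 -0.08 0 0")

```text
t: 12.53
tool_pos: [0.4528, -0.3238, 0.0428]
tool_rot: [-1.968, 0.459, 1.966]
contact_force: [0.3, -5.4, 2.2]
opening: 0.0853
```

```bash
python3 st.py; python3 snap.py wrist w15
```

```text
t 12.53 pos [ 0.4528 -0.3238  0.0428] jaw -116.24 open 0.0853 F [ 0.25 -5.41  2.17] Ftool [-2.17  4.74 -2.62] tau [-0.62  0.06  0.01] q [-0.75  0.09  1.91 -0.    1.14  1.27]
r 0.0789 ang 77.18
[ 0.4528 -0.3238  0.0428]
```

View pics/w15.png

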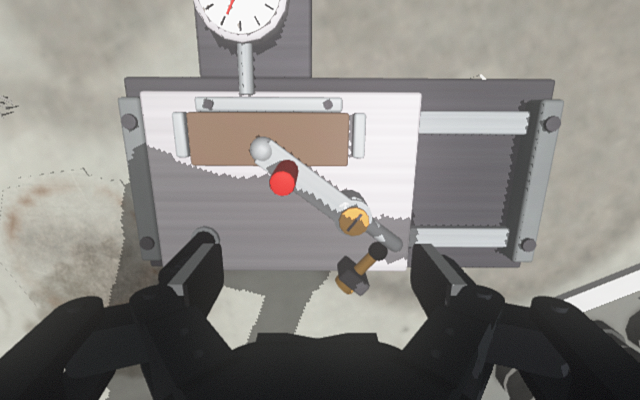

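>>> drive_tool(commands="-1 0 -0.04 0 0; -1 0 -0.08 0 0; -1 0 -0.08 0 0")

```text
t: 12.83
tool_pos: [0.4535, -0.3229, 0.0432]
tool_rot: [-1.97, 0.464, 1.969]
contact_force: [-4.7, -11.3, 2.5]
opening: 0.0855
```

```bash
python3 st.py
```

```text
t 12.83 pos [ 0.4535 -0.3229  0.0432] jaw -116.2 open 0.0855 F [ -4.72 -11.28   2.48] Ftool [-2.42 12.21 -0.75] tau [-1.61  0.55 -0.03] q [-0.75  0.08  1.91 -0.    1.14  1.28]
r 0.0799 ang 76.85
```

>>> drive_tool(commands="-1 0 -0.04 0 0; -1 0 -0.06 0 0; -1 0 -0.06 0 0")

```text
t: 13.08
tool_pos: [0.4534, -0.3233, 0.0439]
tool_rot: [-1.971, 0.469, 1.973]
contact_force: [-10.5, -18.3, 4.3]
opening: 0.0851
```

```bash
python3 st.py
```

```text
t 13.08 pos [ 0.4534 -0.3233  0.0439] jaw -116.16 open 0.0851 F [-10.54 -18.26   4.32] Ftool [-4.1  21.08  1.41] tau [-2.63  1.44  0.15] q [-0.75  0.08  1.91 -0.01  1.14  1.28]
r 0.0795 ang 76.82
```

>>> drive_tool(commands="-1 0 0.1 0 0; -1 0 0.2 0 0; -1 0 0.35 0 0; -1 -0.4 0.4 0 0; -1 -0.9 0.4 0 0; -1 -1.4 0.4 0 0; -1 -1.8 0.4 0 0; -1 -1.8 0.4 0 0")

```text
t: 13.75
tool_pos: [0.4495, -0.3334, 0.1176]
tool_rot: [-1.972, 0.459, 1.963]
contact_force: [-1.2, -1.0, 1.3]
opening: 0.0855
```

```bash
python3 st.py; python3 snap.py wrist w16; python3 - <<'E'
import cv2
p=cv2.imread("pics/w16.png"); cv2.imwrite("pics/w16c.png",cv2.resize(p[40:260,120:420],None,fx=2.6,fy=2.6,interpolation=cv2.INTER_CUBIC))
E
```

```text
t 13.75 pos [ 0.4495 -0.3334  0.1176] jaw -116.2 open 0.0855 F [-1.16 -1.    1.32] Ftool [-1.32  1.41  0.59] tau [-0.04 -0.05  0.04] q [-0.77 -0.01  1.87  0.    1.27  1.26]
r 0.0688 ang 78.07
[ 0.4487 -0.3328  0.1156]
```

View pics/w16c.png

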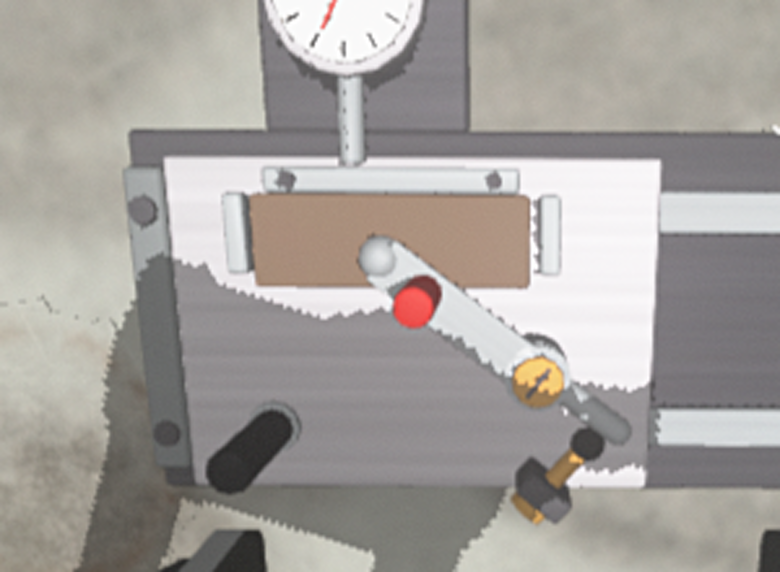

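```bash
python3 - <<'E'
import numpy as np
from h import *
z=np.load("w16.npz"); K,T=z["K"],z["T"]
f=lambda x,y,h: ray(K,T,(120+x/2.6-.3,40+y/2.6-.3),h)[:2]
s=f(539,381,.052);k=f(414,308,.0745);p=f(235,465,.068)
y=-.458;yb=np.array([-np.sin(y),np.cos(y)]);xb=np.array([np.cos(y),np.sin(y)])
print("screw",s,"travel",(s-[.4353,-.4007])@yb,(s-[.4353,-.4007])@xb,"knob",k,np.hypot(*(k-s)),np.degrees(np.arctan2(*(k-s)[::-1])),"post",p,(p-[.4522,-.3225])@yb)
E
python3 st.py
```

```text
screw [ 0.46215976 -0.3474763 ] travel 0.0596145685711795 0.0005584240297020968 knob [ 0.49526827 -0.3309017 ] 0.03702554769469719 26.593210506198233 post [ 0.47988243 -0.2714067 ] 0.05806747749868256
t 13.8 pos [ 0.4487 -0.3328  0.1156] jaw -116.21 open 0.0856 F [-0.1  -0.39 -0.48] Ftool [ 0.48  0.39 -0.08] tau [ 0.   -0.03  0.04] q [-0.77 -0.01  1.87  0.    1.27  1.26]
r 0.0692 ang 78.81
```

```bash
python3 st.py .4646 -.3735 .1156
```

```text
t 13.8 pos [ 0.4487 -0.3328  0.1156] jaw -116.21 open 0.0856 F [-0.1  -0.39 -0.48] Ftool [ 0.48  0.39 -0.08] tau [ 0.   -0.03  0.04] q [-0.77 -0.01  1.87  0.    1.27  1.26]
r 0.0692 ang 78.81
shift [ 0.002  0.738 -0.805]
```

>>> drive_tool(commands="-1 0 0.2 -0.2 1.2; -1 0 0.4 -0.4 2.4; -1 0 0.6 -0.6 3.6; -1 0 0.74 -0.8 4.8; -1 0 0.74 -0.8 6; -1 0 0.74 -0.8 7.2; -1 0 0.74 -0.8 7.66; -1 0 0.74 -0.8 7.66")

```text
t: 14.47
tool_pos: [0.4626, -0.372, 0.1117]
tool_rot: [-1.524, 0.963, 1.532]
contact_force: [-0.3, 0.2, -0.2]
opening: 0.0856
```

```bash
python3 st.py .4646 -.3735 .043; python3 snap.py wrist w17
```

```text
t 14.47 pos [ 0.4626 -0.372   0.1117] jaw -154.55 open 0.0856 F [-0.27  0.21 -0.16] Ftool [0.16 0.16 0.3 ] tau [ 0.01 -0.01  0.01] q [-0.8   0.08  1.79  0.    1.28  1.89]
r 0.0396 ang 46.4
shift [ 1.717 -0.03  -0.063]
[ 0.4627 -0.3721  0.112 ]
```

View pics/w17.png

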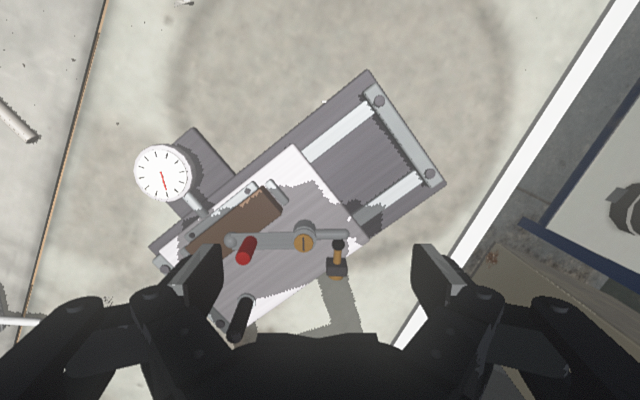

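```bash
python3 - <<'E'
import numpy as np,cv2
from h import *
z=np.load("w17.npz"); K,T=z["K"],z["T"]; p=z["p"].copy()
u=np.array([np.cos(np.radians(25.5)),np.sin(np.radians(25.5))]);w=np.array([-u[1],u[0]])
tcp=np.array([.4646,-.3735])
for s in(1,-1):
    pts=[tcp+s*a*u+b*w for a,b in((42,-11),(57,-11),(57,11),(42,11))] if 0 else [tcp+s*a*.001*u+b*.001*w for a,b in((42,-11),(57,-11),(57,11),(42,11))]
    px=np.array([project(K,T,[*q,.056]) for q in pts]).round().astype(int); cv2.polylines(p,[px],True,(0,255,0),1)
for q,c in(((.4958,-.3307,.0745),(255,0,0)),((.4619,-.347,.052),(255,0,255)),((tcp[0],tcp[1],.056),(0,255,255))): cv2.circle(p,tuple(project(K,T,q).round().astype(int)),2,c,-1)
cv2.imwrite("pics/w17o.png",cv2.resize(p[130:380,120:460],None,fx=2.3,fy=2.3))
E
```

```text
(no output)
```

View pics/w17o.png

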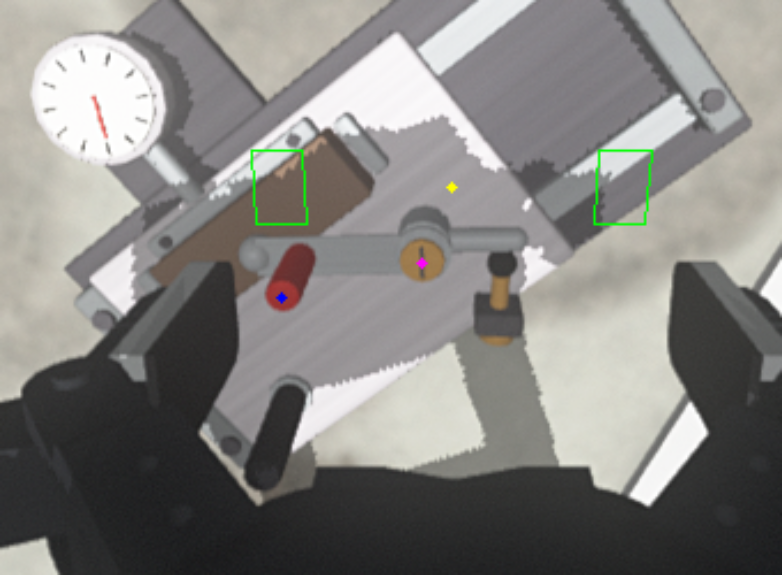

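>>> drive_tool(commands="-1 0.3 -0.03 -0.063 0; -1 0.7 -0.03 -0.063 0; -1 1.1 -0.03 -0.063 0; -1 1.4 -0.03 -0.063 0; -1 1.6 -0.03 -0.063 0; -1 1.7 -0.03 -0.063 0; -1 1.7 -0.03 -0.063 0; -1 1.7 -0.03 -0.063 0")

```text
t: 15.18
tool_pos: [0.466, -0.3753, 0.0467]
tool_rot: [-1.529, 0.965, 1.528]
contact_force: [0.2, -0.2, 0.4]
opening: 0.0857
```

```bash
python3 st.py .4646 -.3735 .043; python3 snap.py wrist w18; python3 snap.py scene c18;python3 - <<'E'
import cv2
p=cv2.imread("pics/c18.png"); cv2.imwrite("pics/c18c.png",cv2.resize(p[100:260,190:370],None,fx=4,fy=3.6,interpolation=cv2.INTER_CUBIC))
E
```

```text
t 15.18 pos [ 0.466  -0.3753  0.0467] jaw -154.52 open 0.0857 F [ 0.22 -0.25  0.37] Ftool [-0.37 -0.09 -0.32] tau [0.01 0.03 0.02] q [-0.8   0.17  1.81  0.    1.16  1.89]
r 0.0398 ang 39.6
shift [0.092 0.011 0.056]
[ 0.4662 -0.3756  0.0473]
[ 0.4664 -0.3757  0.0476]
```

View pics/w18.png

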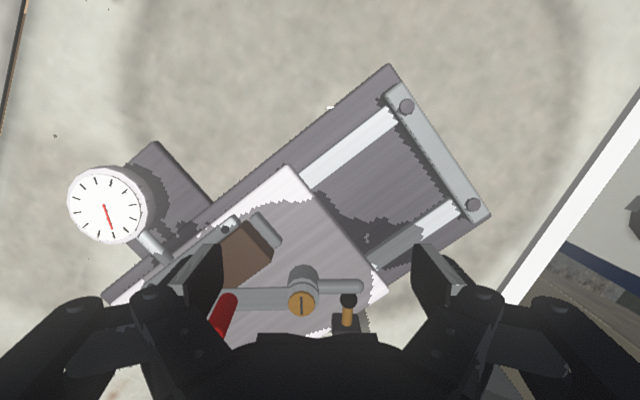

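View pics/c18c.png

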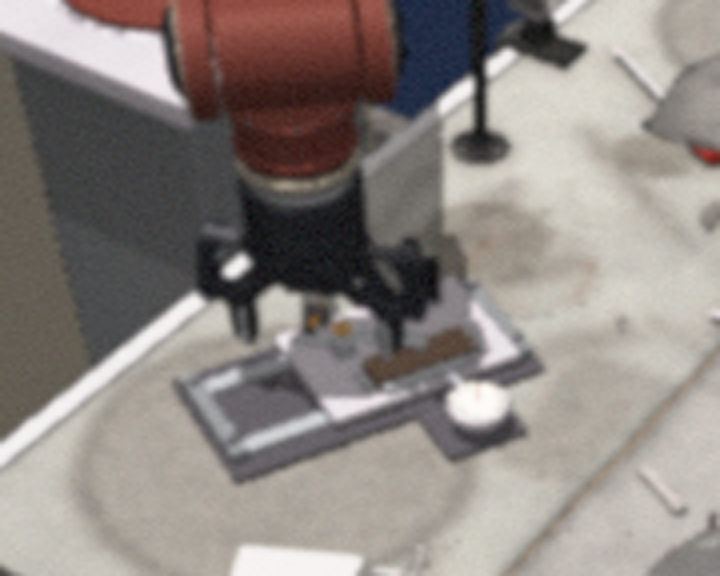

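>>> drive_tool(commands="-1 0.04 0 0.08 0; -1 0.07 0 0.16 0; -1 0.07 0 0.24 0; -1 0.07 0 0.3 0; -1 0.07 0 0.3 0")

```text
t: 15.7
tool_pos: [0.4604, -0.3637, 0.0437]
tool_rot: [-1.529, 0.965, 1.529]
contact_force: [-1.0, -0.4, -0.0]
opening: 0.0856
```

```bash
python3 st.py; python3 snap.py wrist w19; python3 - <<'E'
import cv2
p=cv2.imread("pics/w19.png"); cv2.imwrite("pics/w19c.png",cv2.resize(p[190:380,120:420],None,fx=2.6,fy=2.6,interpolation=cv2.INTER_CUBIC))
E
```

```text
t 15.7 pos [ 0.4604 -0.3637  0.0437] jaw -154.51 open 0.0856 F [-0.95 -0.43 -0.05] Ftool [0.05 1.04 0.03] tau [-0.01 -0.    0.01] q [-0.8   0.15  1.84  0.    1.15  1.9 ]
r 0.0447 ang 55.83
[ 0.4605 -0.364   0.0438]
```

View pics/w19c.png

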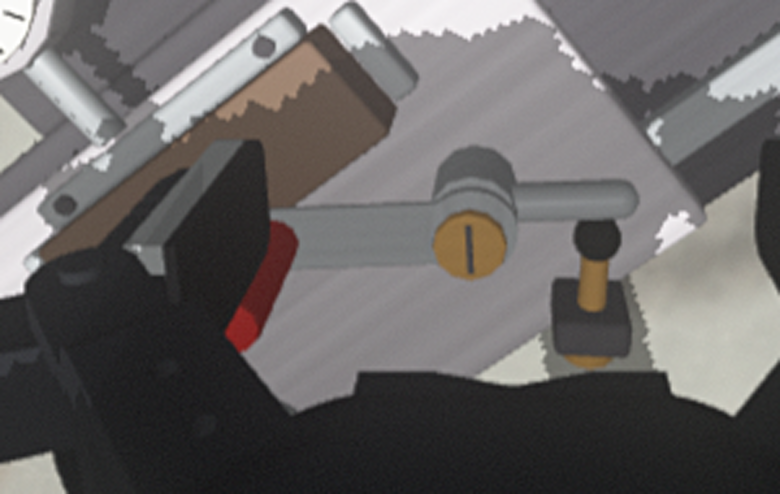

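>>> drive_tool(commands="-1 0 -0.016 -0.009 -0.5; -1 0 -0.032 -0.017 -1; -1 0 -0.049 -0.025 -1.5; -1 0 -0.066 -0.032 -2; -1 0 -0.066 -0.032 -2")

```text
t: 16.17
tool_pos: [0.4638, -0.3647, 0.0439]
tool_rot: [-1.65, 0.85, 1.649]
contact_force: [1.1, -0.4, -0.8]
opening: 0.0852
```

```bash
python3 st.py; python3 snap.py wrist w20; python3 - <<'E'
import cv2
p=cv2.imread("pics/w20.png"); cv2.imwrite("pics/w20c.png",cv2.resize(p[140:380,120:420],None,fx=2.4,fy=2.4,interpolation=cv2.INTER_CUBIC))
E
```

```text
t 16.17 pos [ 0.4638 -0.3647  0.0439] jaw -144.5 open 0.0852 F [ 1.15 -0.39 -0.84] Ftool [ 0.84 -0.71 -0.98] tau [-0.17 -0.09 -0.03] q [-0.79  0.16  1.83 -0.    1.15  1.73]
r 0.046 ang 51.61
[ 0.4638 -0.3646  0.0439]
```

View pics/w20c.png

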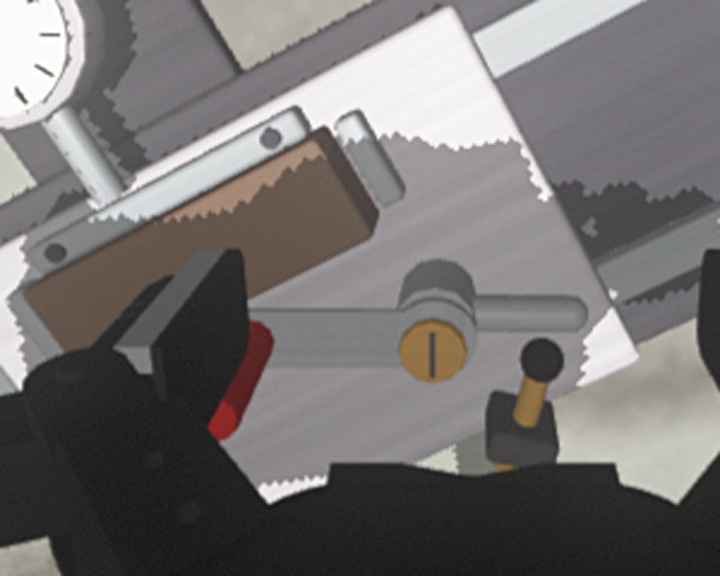

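>>> drive_tool(commands="-1 0 -0.017 -0.009 -0.5; -1 0 -0.035 -0.017 -1; -1 0 -0.053 -0.025 -1.5; -1 0 -0.071 -0.032 -2; -1 0 -0.089 -0.038 -2.5; -1 0 -0.108 -0.043 -3; -1 0 -0.108 -0.043 -3")

```text
t: 16.8
tool_pos: [0.4682, -0.3632, 0.0438]
tool_rot: [-1.822, 0.655, 1.822]
contact_force: [-0.6, 0.8, -0.3]
opening: 0.0851
```

```bash
python3 st.py; python3 snap.py wrist w21; python3 - <<'E'
import cv2
p=cv2.imread("pics/w21.png"); cv2.imwrite("pics/w21c.png",cv2.resize(p[140:380,120:420],None,fx=2.4,fy=2.4,interpolation=cv2.INTER_CUBIC))
E
```

```text
t 16.8 pos [ 0.4682 -0.3632  0.0438] jaw -129.54 open 0.0851 F [-0.56  0.78 -0.31] Ftool [ 0.31 -0.25  0.93] tau [ 0.   -0.08 -0.03] q [-0.79  0.16  1.83  0.    1.15  1.48]
r 0.0499 ang 48.75
[ 0.4681 -0.3631  0.0438]
```

View pics/w21c.png

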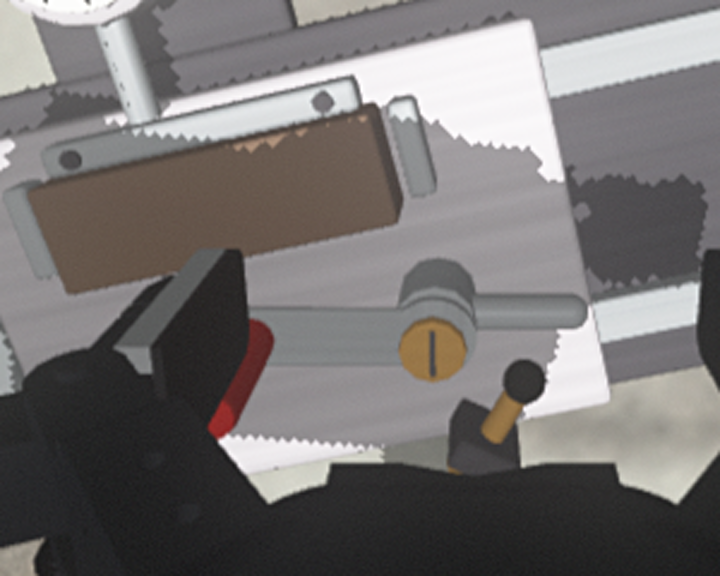

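>>> drive_tool(commands="-1 0 -0.035 -0.017 -1; -1 0 -0.071 -0.032 -2; -1 0 -0.108 -0.043 -3; -1 0 -0.146 -0.051 -4; -1 0 -0.184 -0.055 -5; -1 0 -0.223 -0.057 -6; -1 0 -0.238 -0.056 -6.4; -1 0 -0.238 -0.056 -6.4")

```text
t: 17.52
tool_pos: [0.4759, -0.3571, 0.0438]
tool_rot: [-2.153, 0.142, 2.153]
contact_force: [1.4, -0.1, -0.3]
opening: 0.0853
```

```bash
python3 st.py; python3 snap.py wrist w22
```

```text
t 17.52 pos [ 0.4759 -0.3571  0.0438] jaw -97.58 open 0.0853 F [ 1.39 -0.15 -0.34] Ftool [ 0.34 -0.04 -1.4 ] tau [ 0.04 -0.06 -0.08] q [-0.77  0.17  1.82  0.    1.15  0.93]
r 0.0596 ang 47.05
[ 0.4758 -0.3571  0.0437]
```

View pics/w22.png

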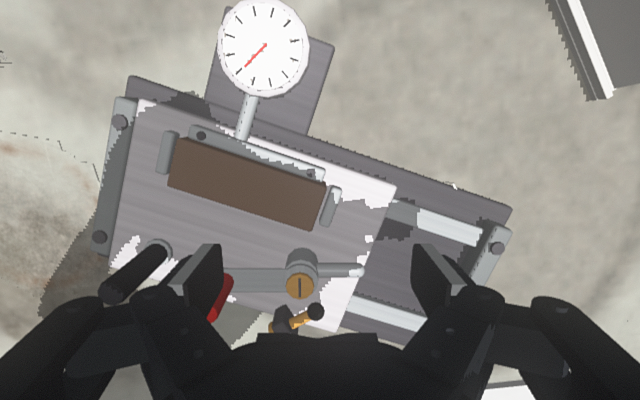

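>>> drive_tool(commands="-1 0 0 -0.1 0; -1 0 0.05 -0.25 0; -1 -0.2 0.05 -0.3 0; -1 -0.7 0.05 -0.3 0; -1 -1.3 0.05 -0.3 0; -1 -2 0.05 -0.3 0; -1 -2.5 0.05 -0.3 0; -1 -2.5 0.05 -0.3 0")

```text
t: 18.23
tool_pos: [0.4903, -0.3634, 0.1506]
tool_rot: [-2.165, 0.15, 2.148]
contact_force: [0.4, -0.3, 1.4]
opening: 0.0855
```

```bash
python3 st.py; python3 snap.py wrist w23; python3 snap.py scene c23; python3 - <<'E'
import cv2
p=cv2.imread("pics/w23.png"); cv2.imwrite("pics/w23c.png",cv2.resize(p[60:270,140:440],None,fx=2.6,fy=2.6,interpolation=cv2.INTER_CUBIC))
E
```

```text
t 18.23 pos [ 0.4903 -0.3634  0.1506] jaw -97.55 open 0.0855 F [ 0.35 -0.32  1.39] Ftool [-1.39  0.28 -0.41] tau [ 0.04 -0.03  0.05] q [-0.76  0.07  1.73 -0.    1.33  0.94]
r 0.0664 ang 34.13
[ 0.4893 -0.3625  0.1478]
[ 0.4882 -0.3615  0.1452]
```

View pics/w23c.png

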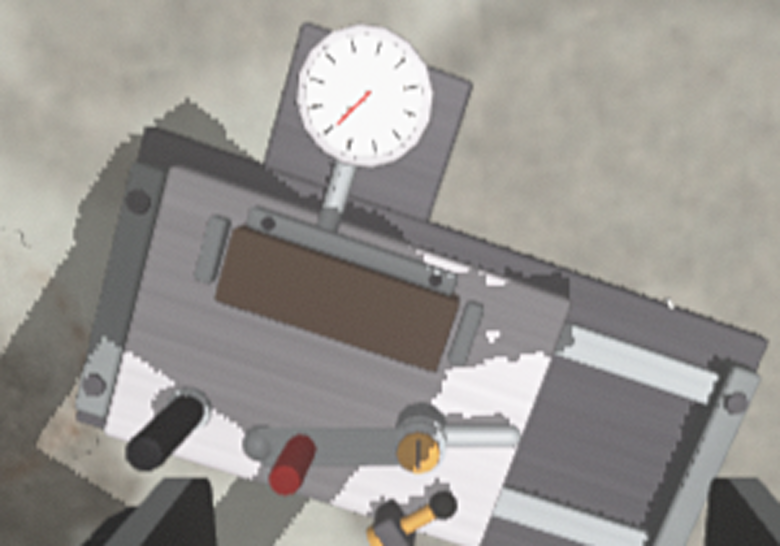

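View pics/c23.png

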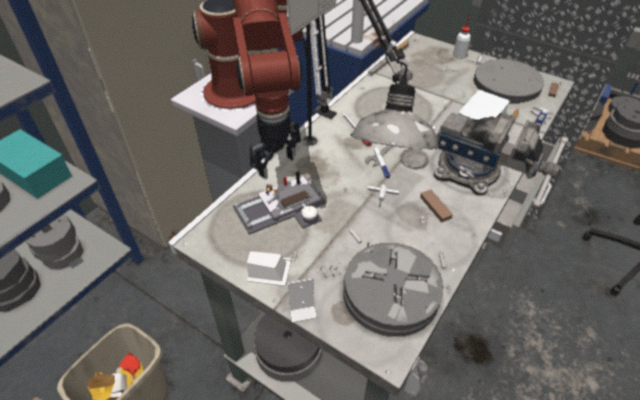

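Carriage is at the left end, the stone is against its fence, and the clip is swung clear. A numeric check comes before handing in.

```bash
python3 - <<'E'
import numpy as np
from h import *
z=np.load("w23.npz"); K,T=z["K"],z["T"]
f=lambda x,y,h: ray(K,T,(140+x/2.6-.3,60+y/2.6-.3),h)[:2]
s=f(418,454,.052);k=f(289,481,.073);t=f(264,442,.042)
y=-.458;B=np.array([[np.cos(y),-np.sin(y)],[np.sin(y),np.cos(y)]])
print("travel",B.T@(s-[.4353,-.4007]))
for q in(k,t): v=q-s; print("world ang",np.degrees(np.arctan2(v[1],v[0])),np.hypot(*v))
c=np.mean([f(*a,.0375) for a in((239,226),(458,298),(438,370),(217,299))],axis=0); print("stone rel pivot",B.T@(c-s))
E
python3 st.py
```

```text
travel [0.00012009 0.05992483]
world ang 82.38737420252534 0.03665108202275151
world ang 81.99905122624985 0.05091452875842905
stone rel pivot [0.03655509 0.03886981]
t 18.33 pos [ 0.4882 -0.3615  0.1452] jaw -97.55 open 0.0855 F [-0.35  1.03 -0.8 ] Ftool [ 0.8  -0.98  0.48] tau [0.01 0.08 0.07] q [-0.76  0.08  1.73 -0.    1.33  0.94]
r 0.0658 ang 36.56
```

>>> drive_tool(commands="-1 0 0 0 0; -1 0 0 0 0; -1 0 0 0 0")

```text
t: 18.58
tool_pos: [0.4867, -0.3601, 0.1417]
tool_rot: [-2.15, 0.139, 2.155]
contact_force: [0.3, -0.4, -0.6]
opening: 0.0854
```

```bash
python3 -c "
from station import ctrl
print(ctrl.finish_job())"
```

```text
the job is handed in; nothing more can be done
None
```

I did all three moves and handed the job in at 18.6 s; no verdict came back.

- **Clip onto the stone:** I swung the clip up until the knob force rose to about 10.7 N, then held it there. That suggests very roughly 8 to 12 N on the rubber. I could not measure that force directly. It was also pressed further than intended, because for a while I took the stop for the climb over the stone's edge.
- **Carriage to the left:** I pushed the post with the outside of the open finger to keep the arm clear of a hanging panel. It met the hard stop at about 21 N.
- **Clip back off:** I swung it off with the side of a finger and let go.

**Last checks, from the wrist camera:**

| What | Measured | Expected |
|---|---|---|
| Carriage travel | 59.9 mm | 60 mm |
| Clip direction | about 82° | about 84° at the start |
| Stone from the pivot (x, y) | 36.6, 38.9 mm | 35.5, 40 mm |

- **Stone:** it lies against its fence, and the roughly 1 mm differences are within the camera's error.
- **Bystanders:** they look undisturbed in the last scene picture; I did not measure them.
- **Disagreement:** the clip did not start at 0 but at about 0.2 rad, worked out from where the toe meets the stone. It now stands at about 0.25 rad, under the 0.55 limit.

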